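# Load a wire spool onto its dispenser spindle

## Robot

A 6-joint arm with a two-finger parallel gripper is mounted at the origin on the work surface. World frame = base frame: x ahead of the robot, y to its left, z up, the work surface at z = 0. Lengths are in m, angles in rad, forces in N, time in s.
With the tool pointing down it reaches from about 0.25 to 0.725 m from the base axis. Payload 4 kg.
Tool frame: the origin (TCP) lies at the very end of the fingers, on their centre line; the grasp point (between the pads) lies 19 mm behind it (ctrl.tcp_to_grasp is the y of the grasp point in the tool frame, in m); y points along the fingers, x is the direction in which the jaws open and shut, and the axes are right-handed (so a half turn about y gives the same grasp; the last joint's range is limited). The gripper opens to 85 mm and grips with 20 to 120 N. Pads are 22 mm wide; open, the fingers measure 114 mm over their backs; the gripper's body (76 mm by 85 mm) begins 54 mm behind the grasp point. The pads swing forward as they close: fully open they stand 13 mm farther back than shut.
Start: joints at [-1.226, 0.241, 0.005, 1.335, 0, 1.571], TCP at [0.169, -0.471, 0.231] pointing down, gripper open.
Joint ranges: [-2.72, 2.72], [-1.05, 1.87], [-1.09, 1.28], [-1.99, 2.15], [-1.42, 1.44], [-3.14, 3.14]. Speed limits (rad/s): [2.79, 2.79, 3.14, 3.14, 3.14, 3.14].

## Interface

Orientations are given as a unit quaternion [x, y, z, w].
In Python, from rig import telemetry, snapshot, ctrl gives the robot as it stands.
- The arm moves only by the tool jog_arm, never from a script. Its argument "deltas" is a list of rows, each an object with "xyz": the shift along the tool's x, y, z in units of 50 mm (1.0 is 50 mm), a list of three; "rotation": the turn, a rotation vector about the tool's x, y, z in rad, a list of three; "hand": the finger opening in mm, from 0 to 85.4. In form: [{"xyz": [dx, dy, dz], "rotation": [ax, ay, az], "hand": hand}, ...]. A call has exactly 8 rows; each row is the pose to reach, as a shift and turn from the pose commanded when the call began, along the tool's axes at that moment; what a row does not reach only later rows make up. A row lasts 1/8 s, in which the tool goes at most 62.5 mm and 10.7 degrees, less where a joint would pass 70% of its speed; a pose out of reach is approached as far as the arm can. A call with a gripper value outside its range is refused whole. The fingers move at their own pace and stop on an object; "newtons" is the grip in N (left out, the last holds). Time passes only in rows, so rows that repeat a pose let the fingers close, or fill a call up. It gives the time, the measured TCP pose, the force and the opening at its end, in the units of the state.
- telemetry.sense(): the state, without advancing time (a new reading comes with each control period).
- snapshot(name): name is "scene" or "side" or "wrist"; returns a dict with "frame" (480x640x3 uint8, blue, green, red), "K" (3x3 intrinsics, pixels), "dist" ([k1, k2, p1, p2, k3] as OpenCV has them; the pictures are not rectified), "R" (3x3) and "t" (3): a world point X has camera coordinates R X + t. Camera axes: x right, y down, z forward; pixel columns grow to the right and rows downward; lengths in m; the calibration is good to about 2 mm. A picture is of the moment at which its call begins. There is no depth.
- ctrl.sign_off(): hands the job in, once; it reports no verdict.
The state is a dict: "clock": time; "joint_positions": joint angles; "joint_velocities": joint speeds; "effort": joint torques, N m; "tool_pos": TCP position; "tool_rot": TCP orientation; "contact_force": force on the tool from outside, world axes, zero at the start; "wrist_torque": the same for the moment, N m; "finger_gap": opening from 0.0 (shut) to 1.0 (fully open).
Only numpy, scipy, OpenCV 4.12 (cv2) and the standard library are available. Lean on these libraries where they do the work, as an engineer would, in place of code of your own. Each camera call takes 0.05 s, during which the arm holds its last target.

## Task

Take the red-handled spindle out of the wire dispenser, thread it tip first through the copper wire spool lying in the wooden saddle, and press it in until you feel its brass shoulder bear firmly but gently on the sprung washer hidden inside the spool. Lift the spool out on the spindle without the gripper touching the spool, lay the spindle with the spool on it back in both slots of the dispenser, the same way round as before, and let go. Leave the mug, the jar and the hammer where they are.

Things in the scene. Friction and masses are not known exactly. Their poses are not given: they have to be found in the camera images.
- spindle: Loose steel rod, 9 mm diameter, 182 mm long, 0.09 kg. Origin on its axis at the front face of the brass shoulder; x along the rod to the tip. x 0 to 72 mm plain rod, tapering to a 3 mm tip at 80; -24 to 0 shoulder, 19 mm diameter; -46 to -24 plain neck; -102 to -46 red handle, 16 mm square, to grip from above. Starts level in the dispenser, handle towards the robot, sides upright.
- shoulder (a point): Centre of the shoulder's front face = origin of the spindle.
- tip (a point): The spindle's tip, 80 mm ahead of the shoulder face on the axis.
- handle (a point): Centre of the red handle, 74 mm behind the shoulder face on the axis.
- dispenser: Fixed: steel base 135 x 70 x 10 mm, two aluminium cheeks 8 mm thick, 56 mm wide, at x = -50.5 and 50.5 mm. Origin: centre of underside; x along the resting spindle to its tip. Open-topped slots 12 mm wide on y = 0, flared mouths, tops 78 mm high; a rod in them has its axis 58 mm up. The near slot (-50.5) takes the neck: shoulder face at x = -15.5 mm, 7 mm play either way.
- saddle: Fixed wooden saddle under the spool. Origin: centre of underside; x along the bore. Floor 8 mm thick, 90 mm wide, rails 20 mm high outside y = +-25 mm, open at the -x side; at x = 32.5 to 44.5 mm a back stop 58 mm high with an open-topped slot 28 mm wide for the spindle's tip; the spool bears on it when pressed. The spool lifts out straight up.
- spool: Loose spool, 0.11 to 0.17 kg, 56 mm long: copper winding 50 mm diameter, black flanges 60 mm. Origin: centre, on the bore's axis; x along the bore, from the mouth to the back stop; may roll about x. Starts level, far flange 0.5 to 2 mm off the back stop. Inside the mouth a recess 26 mm diameter takes the shoulder; then a washer, hub and far flange (x 22 to 28 mm), all with 14 mm holes.
- mouth (a point): Centre of the spool's mouth (x = -28 mm of the spool), facing the robot. The washer lies 5 to 22 mm inside it, a depth that differs each time and is not measured: feel for it. It yields on a spring, about 5 N per mm, 5 mm travel. Pressed home: the shoulder bears on it with more than 6 N for a moment; never load the spool with more than 15 N.
- mug: White ceramic mug, 76 mm in diameter, 85 mm high, a bystander. Origin: centre of its underside.
- jar: Small amber jar with black cap, 44 mm in diameter, 55 mm high, a bystander. Origin: centre of its underside.
- hammer: Small hammer 200 mm long lying on the bench, a bystander. Origin: on its underside.
Mind the look-alikes: they are no part of the job. What is shaped like the dispenser but purple is not meant.

How it is judged:
On the way, in this order (a step that is already met when the one before it is completed fails the run):
1. the spindle is taken out of the dispenser (horizontal distance between shoulder and dispenser above 0.1 m), for 0.1 s.
2. the shoulder is inside the spool's mouth, the spindle in line with the bore, and it bears on the washer with more than 6 N while the spool lies in the saddle (x of shoulder in the frame of spool between -0.0245 and 0 m and angle between the x axis of spindle and the x axis of spool, either way round below 0.15 rad and contact force between spindle and spool above 6 N and distance between spool and saddle below 0.046 m), for 0.15 s.
3. the spool is carried on the spindle, clear of the saddle (height (world z) of spool above 0.09 m and x of spool in the frame of spindle between -0.002 and 0.04 m and y of spool in the frame of spindle between -0.008 and 0.008 m and z of spool in the frame of spindle between -0.008 and 0.008 m and angle between the x axis of spindle and the x axis of spool, either way round below 0.2 rad), for 0.2 s.
At the end, for the whole second after the job is handed in: The spindle lies released and at rest in both dispenser slots (axis 54-62 mm up, within 4 mm and 0.06 rad of the slot line, tip at the far side, shoulder face at x = -26 to -5 mm of the dispenser), with the spool threaded on it, its centre -2 to 40 mm ahead of the shoulder face (x of spool in the frame of spindle between -0.002 and 0.04 m and y of spool in the frame of spindle between -0.008 and 0.008 m and z of spool in the frame of spindle between -0.008 and 0.008 m and angle between the x axis of spindle and the x axis of spool, either way round below 0.2 rad and x of shoulder in the frame of dispenser between -0.026 and -0.005 m and y of shoulder in the frame of dispenser between -0.004 and 0.004 m and z of shoulder in the frame of dispenser between 0.054 and 0.062 m and x of tip in the frame of dispenser above 0.05 m and angle between the x axis of spindle and the x axis of dispenser, either way round below 0.06 rad and linear speed of each of spool, spindle below 0.02 m/s and angular speed of spool below 0.3 rad/s); the robot touches nothing.
It fails at once if the spindle loads the spool with more than 15 N (contact force between spindle and spool above 15 N).
It fails at once if the gripper touches the spool (contact force between any of the fingers, the arm and spool above 1 N).
It fails at once if the spindle is set down in the dispenser with more than 25 N (contact force between spindle and dispenser above 25 N).
It fails at once if the mug, the jar or the hammer is moved by more than 15 mm (distance of any of mug, jar, hammer from where it was at the start of the episode above 0.015 m).
It also fails if it takes over 72 s, if anything falls off the work surface, if the arm or the gripper's body presses on something with over 40 N, if the wrist force passes 120 N, or if a joint passes its speed limit or range.

## Working session

There is one attempt and no reset: what is moved stays moved. The work goes in short steps, Python scripts to look and compute and a tool call to move; the robot and the scene stay as the last step left them, time stands still between calls to the robot, and variables do not carry over. Pictures are saved under pics/ and viewed, and the job is handed in when it is done.

Besides the shell and the picture viewer there is one more tool, called after "Call:" in YAML: its name, and indented under it one key for each argument. jog_arm: Moves the arm, as the interface text tells. Its arguments: {"type":"object","properties":{"deltas":{"type":"array","items":{"type":"object","properties":{"xyz":{"type":"array","items":{"type":"number"}},"rotation":{"type":"array","items":{"type":"number"}},"hand":{"type":"number"}}}},"newtons":{"type":"number"}},"required":["deltas"]}

```bash
ls; mkdir -p pics; python3 - <<'E'
from rig import telemetry, snapshot, ctrl
import cv2,numpy as np
print(telemetry.sense(), ctrl.tcp_to_grasp)
for n in ["scene","side","wrist"]:
    s=snapshot(n); cv2.imwrite(f"pics/{n}0.png",s["frame"]); np.savez(f"{n}0.npz",**s)
    print(n,s["K"].tolist(),s["dist"],s["R"].round(4).tolist() if hasattr(s["R"],'round') else s["R"],s["t"])
E
```

```text
pics
{'clock': 0.0, 'joint_positions': array([-1.22603740e+00,  2.41406309e-01,  3.72105998e-03,  1.33519602e+00,
       -1.88502587e-05,  1.57081468e+00]), 'joint_velocities': array([-0.00073961,  0.0004451 , -0.00200399, -0.0001192 , -0.00087021,
        0.00012312]), 'effort': array([ 2.19613787e-03, -3.72323155e+01,  2.52404326e+01,  1.70797185e-02,
        5.97099825e-05, -6.38090807e-07]), 'tool_pos': array([ 0.16876581, -0.46998531,  0.23041508]), 'tool_rot': array([-0.57793053,  0.40743803, -0.40622452,  0.57876783]), 'contact_force': array([-0.1063109 ,  0.2124953 ,  0.02489397]), 'wrist_torque': array([ 0.02658578, -0.03116562,  0.00974695]), 'finger_gap': 1.0031580292470152} -0.0187
scene [[474.75061302213663, 0.0, 325.6387105297047], [0.0, 474.75061302213663, 248.54971241455058], [0.0, 0.0, 1.0]] [-0.11147448  0.          0.          0.          0.        ] [[-0.606, 0.7954, 0.0146], [0.4877, 0.3859, -0.7831], [-0.6284, -0.4674, -0.6218]] [ 0.40942278 -0.18775685  1.1955604 ]
side [[539.7099601400546, 0.0, 317.8418444798002], [0.0, 539.7099601400546, 246.77151344212888], [0.0, 0.0, 1.0]] [0.03950468 0.         0.         0.         0.        ] [[-0.9836, -0.1794, -0.0202], [-0.0802, 0.5343, -0.8415], [0.1618, -0.826, -0.5399]] [0.52670284 0.1706761  1.03385553]
wrist [[374.2063368372226, 0.0, 324.2167424578103], [0.0, 374.2063368372226, 239.81091107711345], [0.0, 0.0, 1.0]] [-0.06745229  0.          0.          0.          0.        ] [[0.3384, -0.941, -0.0016], [-0.8925, -0.3214, 0.3165], [-0.2984, -0.1057, -0.9486]] [-0.49984218 -0.04020993  0.38006018]
```

View pics/scene0.png

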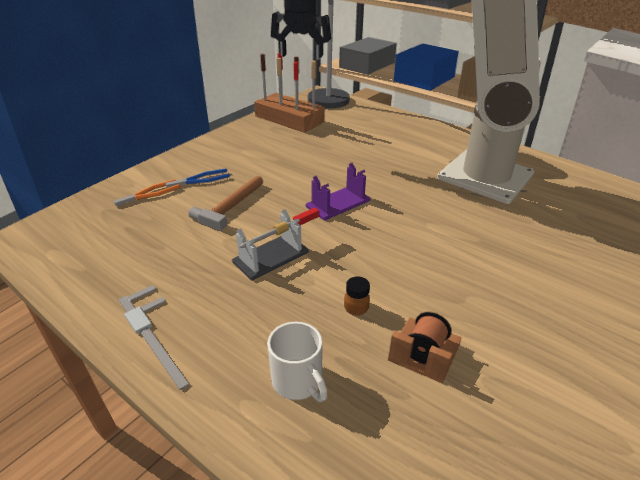

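View pics/side0.png

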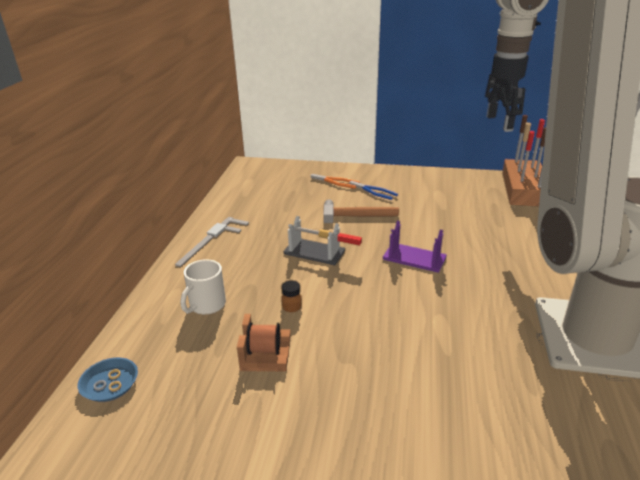

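View pics/wrist0.png

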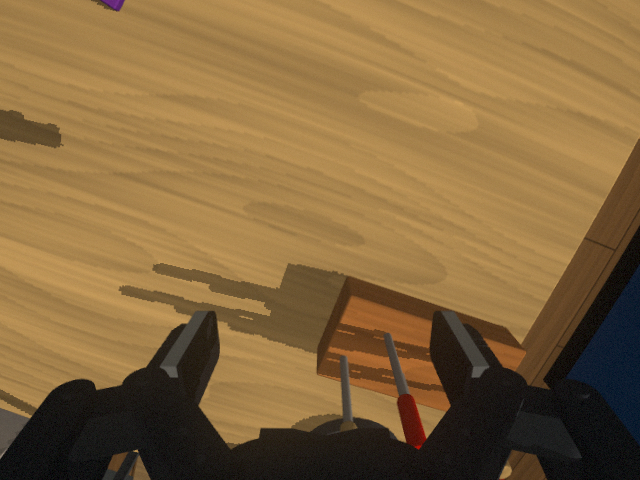

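```bash
cat > h.py <<'E'
import numpy as np,cv2
from scipy.spatial.transform import Rotation as Rot
def load(f): 
    d=np.load(f); return {k:d[k] for k in d.files}
def ray(s,uv):
    n=cv2.undistortPoints(np.array(uv,float).reshape(-1,1,2),s["K"],s["dist"]).reshape(-1,2)
    d=np.c_[n,np.ones(len(n))]@s["R"]; c=-s["R"].T@s["t"]
    return c,d/np.linalg.norm(d,axis=1)[:,None]
def plane(s,uv,z):
    c,d=ray(s,uv); return c+d*((z-c[2])/d[:,2])[:,None]
def tri(s1,u1,s2,u2):
    c1,d1=ray(s1,u1);c2,d2=ray(s2,u2);o=[]
    for a,b in zip(d1,d2):
        t=np.linalg.lstsq(np.c_[a,-b],c2-c1,rcond=None)[0]
        p,q=c1+a*t[0],c2+b*t[1]; o.append(np.r_[(p+q)/2,np.linalg.norm(p-q)])
    return np.array(o)
def proj(s,X):
    return cv2.projectPoints(np.array(X,float).reshape(-1,3),cv2.Rodrigues(s["R"])[0],s["t"],s["K"],s["dist"])[0].reshape(-1,2)
def crop(s,x,y,w,h,k,f):
    cv2.imwrite(f,cv2.resize(s["frame"][y:y+h,x:x+w],None,fx=k,fy=k,interpolation=cv2.INTER_CUBIC))
E
python3 - <<'E'
from h import *
a=load("scene0.npz");b=load("side0.npz")
crop(a,220,150,160,130,5,"pics/c1.png");crop(a,370,300,110,90,7,"pics/c2.png")
crop(b,270,190,130,90,6,"pics/c3.png");crop(b,220,300,100,80,7,"pics/c4.png")
E
```

```text
(no output)
```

View pics/c1.png

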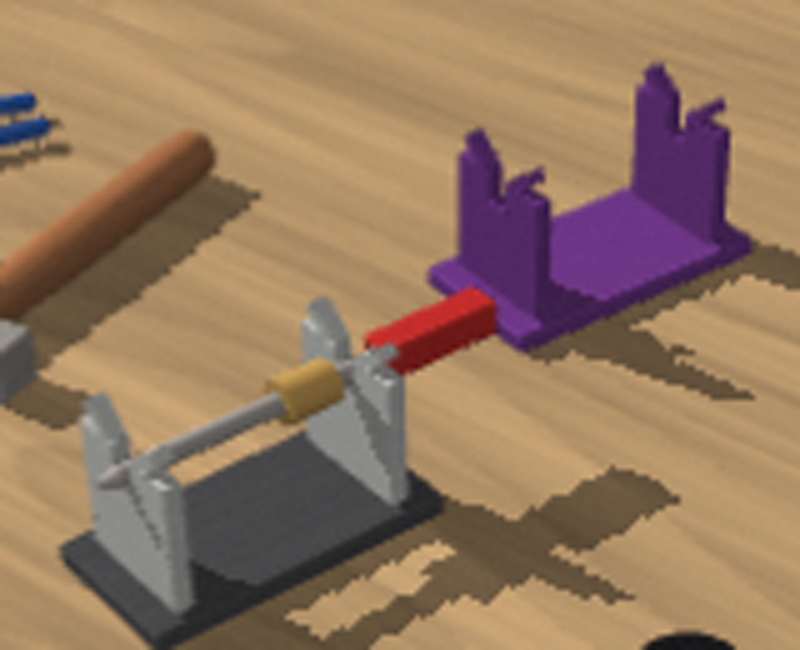

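View pics/c2.png

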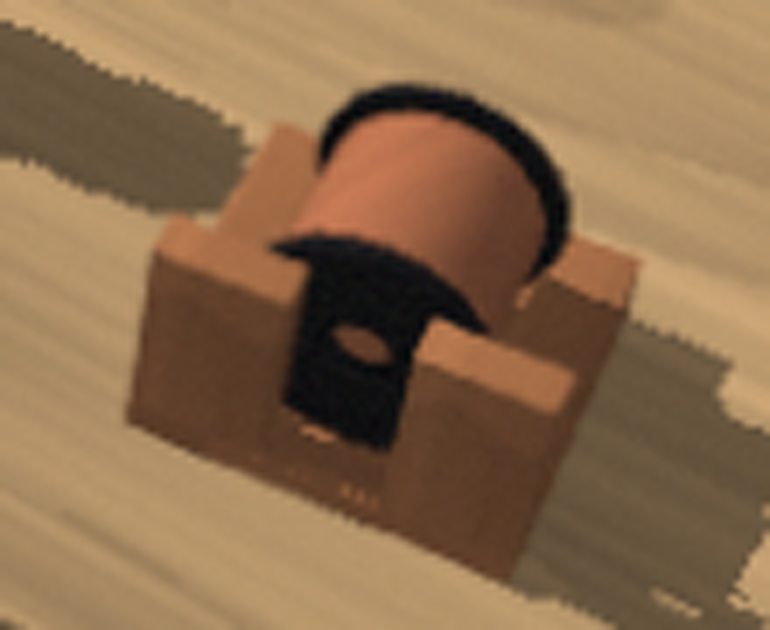

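View pics/c3.png

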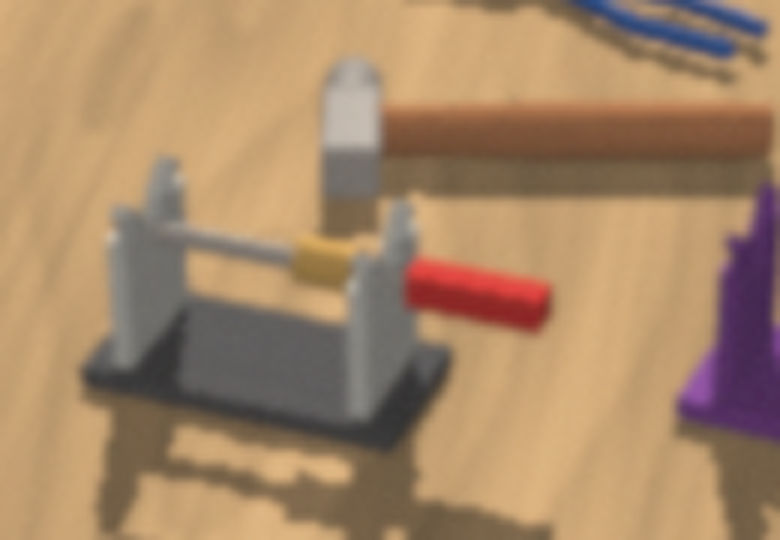

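View pics/c4.png

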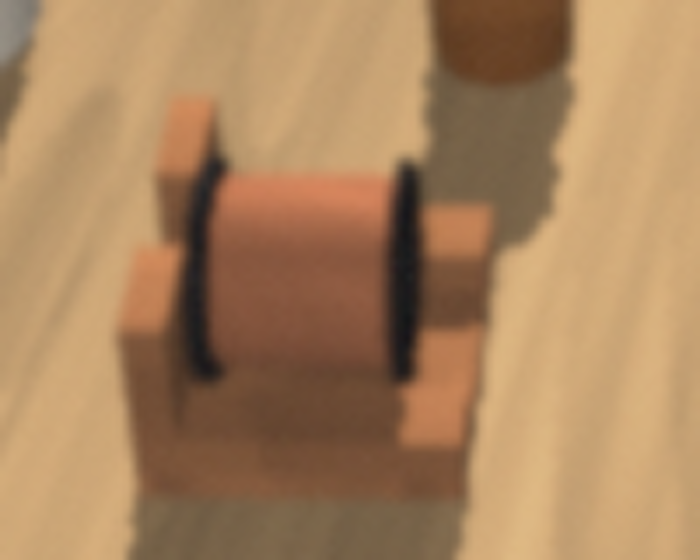

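```bash
python3 - <<'E'
from h import *
a=load("scene0.npz");b=load("side0.npz")
A=lambda x,y:(220+x/5,150+y/5); C=lambda x,y:(270+x/6,190+y/6)
A2=lambda x,y:(370+x/7,300+y/7); C2=lambda x,y:(220+x/7,300+y/7)
np.set_printoptions(precision=4,suppress=True)
print("tip,handle end,shoulder-front, handle front\n",tri(a,[A(100,483),A(485,318),A(284,400),A(380,358)],b,[C(150,230),C(540,308),C(297,258),C(412,284)]))
print("base corners z=.01 scene", plane(a,[A(63,550),A(160,630),A(440,500)],.01))
print("base z.01 side", plane(b,[C(85,370),C(390,440),C(450,352)],.01))
print("axis z.058: scene",plane(a,[A(100,483),A(485,318)],.058),"side",plane(b,[C(150,230),C(540,308)],.058))
# saddle: backstop top corners z .058
print("stop outer top corners scene",plane(a,[A2(155,240),A2(555,412)],.058)," bottom", plane(a,[A2(130,420),A2(510,580)],0))
print("side: stop outer", plane(b,[C2(122,330),C2(160,178)],.058),"bottom",plane(b,[C2(147,492),C2(462,494)],0))
# red handle blob centroid both
for s in (a,b):
    f=s["frame"].astype(int); m=((f[...,2]>120)&(f[...,1]<60)&(f[...,0]<60)).astype(np.uint8)
    n,l,st,c=cv2.connectedComponentsWithStats(m)
    print([(st[i].tolist(),c[i].round(1).tolist()) for i in range(1,n) if st[i,4]>20])
E
```

```text
tip,handle end,shoulder-front, handle front
 [[ 0.6336 -0.233   0.0461  0.0024]
 [ 0.4704 -0.1798  0.0563  0.004 ]
 [ 0.5669 -0.2     0.0598  0.0004]
 [ 0.5205 -0.1918  0.0571  0.0004]]
base corners z=.01 scene [[ 0.6425 -0.2486  0.01  ]
 [ 0.6524 -0.1875  0.01  ]
 [ 0.5295 -0.155   0.01  ]]
base z.01 side [[ 0.6505 -0.1843  0.01  ]
 [ 0.5233 -0.1539  0.01  ]
 [ 0.5091 -0.2188  0.01  ]]
axis z.058: scene [[ 0.6447 -0.2197  0.058 ]
 [ 0.4747 -0.1758  0.058 ]] side [[ 0.6288 -0.2157  0.058 ]
 [ 0.4698 -0.1808  0.058 ]]
stop outer top corners scene [[0.6542 0.1063 0.058 ]
 [0.6441 0.1952 0.058 ]]  bottom [[0.6555 0.1078 0.    ]
 [0.6428 0.1958 0.    ]]
side: stop outer [[0.6413 0.1961 0.058 ]
 [0.6488 0.1395 0.058 ]] bottom [[ 0.6411  0.1941 -0.    ]
 [ 0.5606  0.182   0.    ]]
[([294, 208, 25, 12, 108], [306.2, 213.4])]
[([537, 120, 7, 18, 63], [540.2, 128.2]), ([527, 132, 7, 18, 72], [529.9, 140.3]), ([338, 236, 23, 8, 106], [348.9, 239.7])]
```

```bash
cat >> h.py <<'E'
np.set_printoptions(precision=4,suppress=True)
def st():
    from rig import telemetry
    s=telemetry.sense(); return s,Rot.from_quat(s["tool_rot"]).as_matrix(),np.array(s["tool_pos"])
def plan(target,Rt):
    s,R,p=st()
    print("xyz units",(R.T@(np.array(target)-p)/0.05),"rotvec",Rot.from_matrix(R.T@Rt).as_rotvec())
def Rtool(yaw,flip=1):
    # tool y down, tool z along spindle axis (heading yaw) (flip=-1: opposite)
    z=flip*np.array([np.cos(yaw),np.sin(yaw),0]); y=np.array([0,0,-1.]); x=np.cross(y,z)
    return np.c_[x,y,z]
def rep():
    s,R,p=st(); print("t",s["clock"],"tcp",p,"axes\n",R,"\nF",s["contact_force"],"T",s["wrist_torque"],"gap",s["finger_gap"],"q",s["joint_positions"])
E
python3 - <<'E'
from h import *
a=load("scene0.npz");w=load("wrist0.npz")
A=lambda x,y:(220+x/5,150+y/5)
print("purple base",plane(a,[A(432,270),A(520,335),A(745,240)],.01)," cheek tops",plane(a,[A(475,135),A(545,195)],.078))
rep(); s,R,p=st()
c=-w["R"].T@w["t"]; print("cam in tool",R.T@(c-p),"\ncam axes in tool (rows=cam axes)\n",w["R"]@R)
for n,yaw,pt in (("disp",-.247,(.495,-.18,.2)),("sad",.13,(.48,.13,.2))):
  for f in (1,-1): print(n,f); plan(pt,Rtool(yaw,f))
E
```

```text
purple base [[ 0.4039 -0.2611  0.01  ]
 [ 0.4199 -0.1994  0.01  ]
 [ 0.2954 -0.1655  0.01  ]]  cheek tops [[ 0.3907 -0.2472  0.078 ]
 [ 0.4114 -0.194   0.078 ]]
t 0.15 tcp [ 0.1688 -0.4701  0.2306] axes
 [[ 0.338  -0.0006  0.9411]
 [-0.9411  0.0016  0.338 ]
 [-0.0017 -1.     -0.    ]] 
F [ 0.6234  0.379  -0.9942] T [ 0.0438  0.0271 -0.0456] gap 1.0014111369934584 q [-1.226   0.2413  0.004   1.3352 -0.      1.5708]
cam in tool [ 0.0006 -0.1419  0.0824] 
cam axes in tool (rows=cam axes)
 [[ 1.     -0.0001  0.0004]
 [ 0.0003 -0.3165 -0.9486]
 [ 0.0002  0.9486 -0.3165]]
disp 1
xyz units [-3.2548  0.6172  8.1007] rotvec [ 0.0005  0.5918 -0.0016]
disp -1
xyz units [-3.2548  0.6172  8.1007] rotvec [-0.0021 -2.5498 -0.0007]
sad 1
xyz units [-9.1913  0.6271  9.914 ] rotvec [ 0.0002  0.2148 -0.0017]
sad -1
xyz units [-9.1913  0.6271  9.914 ] rotvec [-0.0025 -2.9268 -0.0003]
```

Call:
jog_arm:
  deltas:
    - {"xyz": [-0.5, 0.1, 1.1], "rotation": [0, 0.15, 0], "hand": 40}
    - {"xyz": [-0.9, 0.2, 2.2], "rotation": [0, 0.3, 0], "hand": 40}
    - {"xyz": [-1.3, 0.3, 3.3], "rotation": [0, 0.45, 0], "hand": 40}
    - {"xyz": [-1.8, 0.4, 4.4], "rotation": [0, 0.592, 0], "hand": 40}
    - {"xyz": [-2.2, 0.5, 5.5], "rotation": [0, 0.592, 0], "hand": 40}
    - {"xyz": [-2.6, 0.6, 6.5], "rotation": [0, 0.592, 0], "hand": 40}
    - {"xyz": [-3.0, 0.62, 7.4], "rotation": [0, 0.592, 0], "hand": 40}
    - {"xyz": [-3.25, 0.62, 8.1], "rotation": [0, 0.592, 0], "hand": 40}
  newtons: 100

```text
clock: 1.15
tool_pos: [0.4962, -0.1789, 0.1997]
tool_rot: [-0.435, 0.558, -0.557, 0.435]
contact_force: [-0.3, 0.4, -0.1]
finger_gap: 0.47
```

```bash
python3 - <<'E'
from h import *
from rig import snapshot
s=snapshot("wrist");np.savez("wrist1.npz",**s);cv2.imwrite("pics/wrist1.png",s["frame"]);rep()
E
```

```text
t 1.2 tcp [ 0.4995 -0.1765  0.1997] axes
 [[-0.2399  0.0024  0.9708]
 [-0.9708  0.0025 -0.2399]
 [-0.003  -1.      0.0017]] 
F [3.971  1.2918 0.5635] T [ 0.0455 -0.2333 -0.0056] gap 0.4684234331474257 q [-0.3415  0.3135  0.0206  1.2765  0.0031  3.0423]
```

View pics/wrist1.png

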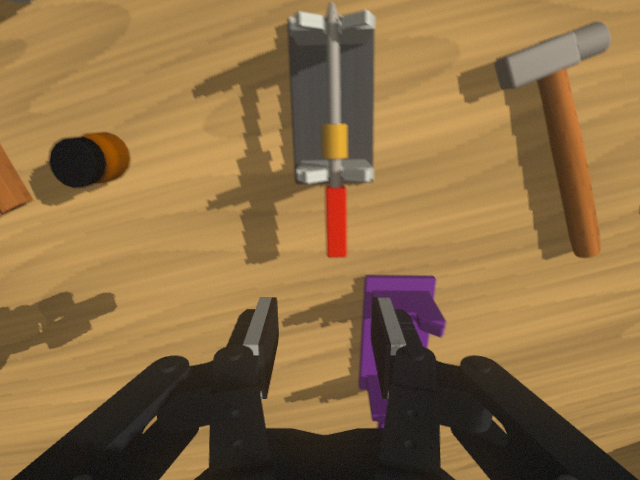

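```bash
python3 - <<'E'
from h import *
from rig import snapshot
s=snapshot("wrist");np.savez("wrist2.npz",**s);rep()
f=s["frame"]; crop(s,270,0,120,270,3,"pics/c5.png")
h=cv2.cvtColor(f,cv2.COLOR_BGR2HSV)
def mr(m,z,name):
    m=m.astype(np.uint8); m[280:]=0
    n,l,stt,c=cv2.connectedComponentsWithStats(m); i=1+np.argmax(stt[1:,4])
    pts=np.argwhere(l==i)[:,::-1].astype(np.float32); r=cv2.minAreaRect(pts); b=cv2.boxPoints(r)
    P=plane(s,b,z); print(name,stt[i],c[i],"\nbox",b.tolist(),"\n",P,"mean",P.mean(0),"c",plane(s,[c[i]],z))
red=(h[...,1]>150)&((h[...,0]<6)|(h[...,0]>174))&(h[...,2]>80)
mr(red,.066,"handle top")
br=(h[...,0]>15)&(h[...,0]<25)&(h[...,1]>170)&(h[...,2]>110)
br[:, :310]=0; br[:,370:]=0
mr(br,.065,"brass")
dk=(h[...,1]<60)&(h[...,2]<110); dk[:,:270]=0;dk[:,390:]=0
dk=cv2.morphologyEx(dk.astype(np.uint8),cv2.MORPH_OPEN,np.ones((3,3)))
mr(dk,.01,"base")
E
```

```text
t 1.25 tcp [ 0.4975 -0.1782  0.1996] axes
 [[-0.2399  0.0003  0.9708]
 [-0.9708  0.0009 -0.2399]
 [-0.0009 -1.      0.0001]] 
F [-0.717  -0.2048 -0.0299] T [-0.0066  0.0249 -0.0132] gap 0.46417069268777184 q [-0.3445  0.3122  0.0185  1.2771  0.0009  3.0393]
handle top [ 332  190   20   72 1338] [341.787  226.0927] 
box [[332.0, 190.0], [351.0, 190.0], [351.0, 261.0], [332.0, 261.0]] 
 [[ 0.5272 -0.1891  0.066 ]
 [ 0.5239 -0.2029  0.066 ]
 [ 0.4685 -0.1905  0.066 ]
 [ 0.4721 -0.1759  0.066 ]] mean [ 0.4979 -0.1896  0.066 ] c [[ 0.4982 -0.1899  0.066 ]]
brass [331 129  23  35 712] [342.4256 146.0744] 
box [[331.0, 129.0], [353.0, 129.0], [353.0, 163.0], [331.0, 163.0]] 
 [[ 0.5701 -0.1987  0.065 ]
 [ 0.5664 -0.2139  0.065 ]
 [ 0.5428 -0.2087  0.065 ]
 [ 0.5467 -0.193   0.065 ]] mean [ 0.5565 -0.2036  0.065 ] c [[ 0.5565 -0.2039  0.065 ]]
base [ 295   20   85  153 9299] [337.5562  92.7375] 
box [[294.4372863769531, 22.118759155273438], [378.4772644042969, 19.317428588867188], [383.5061340332031, 170.1831512451172], [299.4661560058594, 172.98448181152344]] 
 [[ 0.6564 -0.1903  0.01  ]
 [ 0.6425 -0.2561  0.01  ]
 [ 0.5231 -0.2359  0.01  ]
 [ 0.5384 -0.1632  0.01  ]] mean [ 0.5901 -0.2114  0.01  ] c [[ 0.5956 -0.2113  0.01  ]]
```

View pics/c5.png

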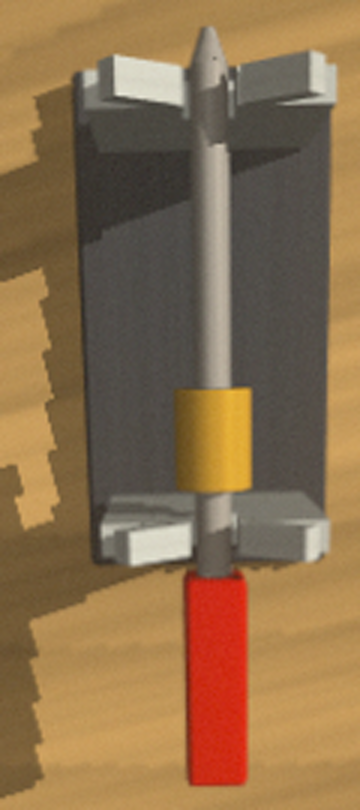

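Call:
jog_arm:
  deltas:
    - {"xyz": [0, 0, 0], "rotation": [0, -0.18, 0], "hand": 40}
    - {"xyz": [0, 0, 0], "rotation": [0, -0.36, 0], "hand": 40}
    - {"xyz": [0, 0, 0], "rotation": [0, -0.54, 0], "hand": 40}
    - {"xyz": [0, 0, 0], "rotation": [0, -0.72, 0], "hand": 40}
    - {"xyz": [0, 0, 0], "rotation": [0, -0.9, 0], "hand": 40}
    - {"xyz": [0, 0, 0], "rotation": [0, -1.08, 0], "hand": 40}
    - {"xyz": [0, 0, 0], "rotation": [0, -1.26, 0], "hand": 40}
    - {"xyz": [0, 0, 0], "rotation": [0, -1.44, 0], "hand": 40}

```text
clock: 2.25
tool_pos: [0.4943, -0.1814, 0.2]
tool_rot: [0.695, -0.132, 0.131, -0.695]
contact_force: [0.4, 0.2, 0.7]
finger_gap: 0.469
```

Call:
jog_arm:
  deltas:
    - {"xyz": [0, 0, 0], "rotation": [0, -0.18, 0], "hand": 40}
    - {"xyz": [0, 0, 0], "rotation": [0, -0.36, 0], "hand": 40}
    - {"xyz": [0, 0, 0], "rotation": [0, -0.54, 0], "hand": 40}
    - {"xyz": [0, 0, 0], "rotation": [0, -0.72, 0], "hand": 40}
    - {"xyz": [0, 0, 0], "rotation": [0, -0.9, 0], "hand": 40}
    - {"xyz": [0, 0, 0], "rotation": [0, -1.08, 0], "hand": 40}
    - {"xyz": [0, 0, 0], "rotation": [0, -1.26, 0], "hand": 40}
    - {"xyz": [0, 0, 0], "rotation": [0, -1.44, 0], "hand": 40}

```text
clock: 3.25
tool_pos: [0.4943, -0.1814, 0.2001]
tool_rot: [-0.609, -0.359, 0.36, 0.609]
contact_force: [-0.0, 0.6, -0.2]
finger_gap: 0.469
```

Call:
jog_arm:
  deltas:
    - {"xyz": [0, 0, 0], "rotation": [0, -0.13, 0], "hand": 40}
    - {"xyz": [0, 0, 0], "rotation": [0, -0.26, 0], "hand": 40}
    - {"xyz": [0, 0, 0], "rotation": [0, -0.26, 0], "hand": 40}
    - {"xyz": [0, 0, 0], "rotation": [0, -0.26, 0], "hand": 40}
    - {"xyz": [0, 0, 0], "rotation": [0, -0.26, 0], "hand": 40}
    - {"xyz": [0, 0, 0], "rotation": [0, -0.26, 0], "hand": 40}
    - {"xyz": [0, 0, 0], "rotation": [0, -0.26, 0], "hand": 40}
    - {"xyz": [0, 0, 0], "rotation": [0, -0.26, 0], "hand": 40}

```text
clock: 4.25
tool_pos: [0.4953, -0.1807, 0.2003]
tool_rot: [-0.558, -0.434, 0.434, 0.558]
contact_force: [-0.5, 0.3, -1.0]
finger_gap: 0.467
```

```bash
cat >> h.py <<'E'
def mr(s,m,z,name,x0=0,x1=640,y1=480):
    m=m.astype(np.uint8).copy(); m[y1:]=0; m[:,:x0]=0; m[:,x1:]=0
    n,l,stt,c=cv2.connectedComponentsWithStats(m); i=1+np.argmax(stt[1:,4])
    pts=np.argwhere(l==i)[:,::-1].astype(np.float32); b=cv2.boxPoints(cv2.minAreaRect(pts))
    P=plane(s,b,z); print(name,stt[i],c[i],"\n",P,"mean",P.mean(0),"c",plane(s,[c[i]],z)); return c[i],b
def red(f):
    h=cv2.cvtColor(f,cv2.COLOR_BGR2HSV); return (h[...,1]>150)&((h[...,0]<6)|(h[...,0]>174))&(h[...,2]>80)
def brass(f):
    h=cv2.cvtColor(f,cv2.COLOR_BGR2HSV); return (h[...,0]>15)&(h[...,0]<25)&(h[...,1]>170)&(h[...,2]>110)
E
python3 - <<'E'
from h import *
from rig import snapshot
s=snapshot("wrist");np.savez("wrist3.npz",**s);cv2.imwrite("pics/wrist3.png",s["frame"]);rep()
mr(s,red(s["frame"]),.066,"handle")
mr(s,brass(s["frame"]),.065,"brass",250,400)
a=load("scene0.npz");b=load("side0.npz")
print(tri(a,[(306.2,213.4)],b,[(348.9,239.7)]))
E
```

```text
t 4.3 tcp [ 0.4953 -0.1807  0.2003] axes
 [[ 0.2463  0.     -0.9692]
 [ 0.9692  0.      0.2463]
 [ 0.     -1.     -0.    ]] 
F [ 0.1008 -0.2193 -0.3429] T [ 0.0675 -0.0169 -0.0308] gap 0.4670880917332284 q [-0.3499  0.3093  0.0163  1.2778  0.     -0.101 ]
handle [ 303  192   22   70 1353] [313.7073 226.6903] 
 [[ 0.4666 -0.1901  0.066 ]
 [ 0.4698 -0.1754  0.066 ]
 [ 0.524  -0.1875  0.066 ]
 [ 0.5205 -0.2032  0.066 ]] mean [ 0.4952 -0.1891  0.066 ] c [[ 0.4946 -0.189   0.066 ]]
brass [306 284  21  30 495] [315.7636 299.5636] 
 [[ 0.5403 -0.2078  0.065 ]
 [ 0.5432 -0.1925  0.065 ]
 [ 0.5701 -0.1978  0.065 ]
 [ 0.5671 -0.2137  0.065 ]] mean [ 0.5552 -0.203   0.065 ] c [[ 0.556  -0.2034  0.065 ]]
[[ 0.4947 -0.1859  0.0608  0.007 ]]
```

View pics/wrist3.png

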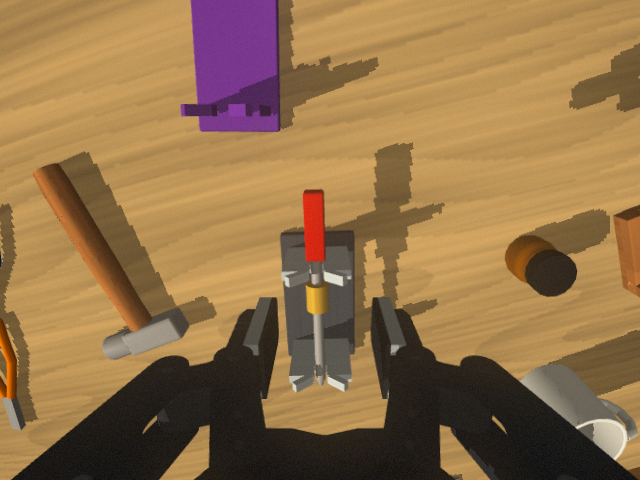

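```bash
python3 - <<'E'
from h import *
a=load("wrist2.npz");b=load("wrist3.npz")
crop(b,270,180,100,220,3,"pics/c6.png")
P=plane(a,[(270+207/3,10)],.058),plane(b,[(321,384)],.058);print(P)
h2=plane(a,[(341.8,226)],.066),plane(b,[(313.7,226.7)],.066)
for p,q in zip(P,h2): d=(p-q)[0]; print(np.arctan2(d[1],d[0]),np.hypot(d[0],d[1]))
d=sum(P)-sum(h2);d=d[0];print(np.arctan2(d[1],d[0]))
plan([.4965,-.1893,.058-.0187],Rtool(-.24,-1))
E
```

```text
(array([[ 0.6453, -0.2226,  0.058 ]]), array([[ 0.6458, -0.222 ,  0.058 ]]))
-0.2188113955744895 0.15061241521099952
-0.21549077368702524 0.15472040640664952
-0.21712874655072742
xyz units [-0.1604  3.22   -0.0663] rotvec [ 0.     -0.0089  0.    ]
```

View pics/c6.png

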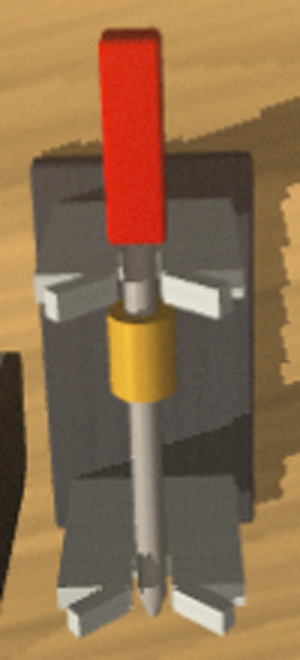

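Call:
jog_arm:
  deltas:
    - {"xyz": [-0.16, 0.6, -0.05], "rotation": [0, -0.029, 0], "hand": 40}
    - {"xyz": [-0.16, 1.2, -0.05], "rotation": [0, -0.029, 0], "hand": 40}
    - {"xyz": [-0.16, 1.8, -0.05], "rotation": [0, -0.029, 0], "hand": 40}
    - {"xyz": [-0.16, 2.3, -0.05], "rotation": [0, -0.029, 0], "hand": 40}
    - {"xyz": [-0.16, 2.7, -0.05], "rotation": [0, -0.029, 0], "hand": 40}
    - {"xyz": [-0.16, 3.0, -0.05], "rotation": [0, -0.029, 0], "hand": 40}
    - {"xyz": [-0.16, 3.21, -0.05], "rotation": [0, -0.029, 0], "hand": 40}
    - {"xyz": [-0.16, 3.21, -0.05], "rotation": [0, -0.029, 0], "hand": 40}

```text
clock: 5.3
tool_pos: [0.4953, -0.1889, 0.0393]
tool_rot: [-0.551, -0.442, 0.442, 0.552]
contact_force: [-0.1, -0.5, -0.5]
finger_gap: 0.469
```

```bash
python3 - <<'E'
from h import *
from rig import snapshot
s=snapshot("wrist");np.savez("wrist4.npz",**s);cv2.imwrite("pics/wrist4.png",s["frame"]);rep()
E
```

```text
t 5.35 tcp [ 0.4958 -0.1891  0.0399] axes
 [[ 0.2181 -0.     -0.9759]
 [ 0.9759 -0.      0.2181]
 [-0.     -1.      0.    ]] 
F [-0.4541  0.5086 -0.6949] T [-0.0207  0.0196 -0.0177] gap 0.4692784120854165 q [-0.3645  0.4613 -0.2115  0.898  -0.     -0.1446]
```

View pics/wrist4.png

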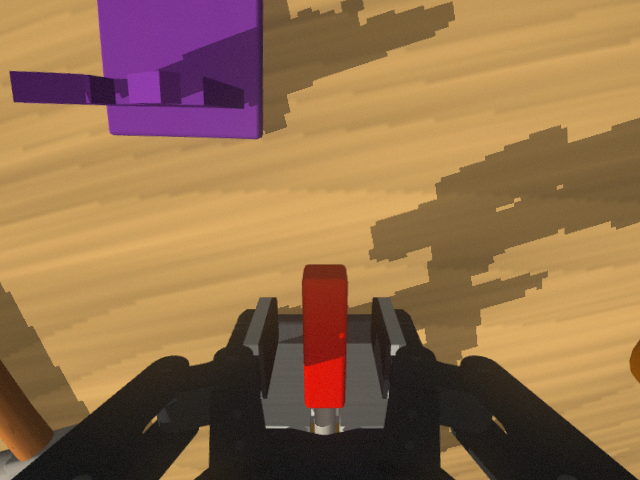

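Call:
jog_arm:
  deltas:
    - {"xyz": [0, 0, 0], "rotation": [0, 0, 0], "hand": 28}
    - {"xyz": [0, 0, 0], "rotation": [0, 0, 0], "hand": 20}
    - {"xyz": [0, 0, 0], "rotation": [0, 0, 0], "hand": 14}
    - {"xyz": [0, 0, 0], "rotation": [0, 0, 0], "hand": 8}
    - {"xyz": [0, 0, 0], "rotation": [0, 0, 0], "hand": 8}
    - {"xyz": [0, 0, 0], "rotation": [0, 0, 0], "hand": 8}
    - {"xyz": [0, 0, 0], "rotation": [0, 0, 0], "hand": 8}
    - {"xyz": [0, 0, 0], "rotation": [0, 0, 0], "hand": 8}
  newtons: 100

```text
clock: 6.35
tool_pos: [0.4962, -0.1893, 0.0403]
tool_rot: [0.552, 0.442, -0.442, -0.551]
contact_force: [-1.3, -0.6, 6.2]
finger_gap: 0.165
```

```bash
python3 - <<'E'
from h import *
rep()
E
```

```text
t 6.35 tcp [ 0.4962 -0.1893  0.0403] axes
 [[ 0.2181  0.0011 -0.9759]
 [ 0.9759 -0.0004  0.2181]
 [-0.0002 -1.     -0.0012]] 
F [-1.2879 -0.6089  6.1738] T [ 0.0017 -0.0139 -0.0198] gap 0.1650025398772573 q [-0.3645  0.4606 -0.2113  0.8977 -0.     -0.1447]
```

Call:
jog_arm:
  deltas:
    - {"xyz": [0, -0.2, 0], "rotation": [0, 0, 0], "hand": 8}
    - {"xyz": [0, -0.6, 0], "rotation": [0, 0, 0], "hand": 8}
    - {"xyz": [0, -1.1, 0], "rotation": [0, 0, 0], "hand": 8}
    - {"xyz": [0, -1.7, 0], "rotation": [0, 0, 0], "hand": 8}
    - {"xyz": [0.3, -2.3, 0], "rotation": [0, 0, 0], "hand": 8}
    - {"xyz": [1.1, -2.9, -0.1], "rotation": [0, -0.05, 0], "hand": 8}
    - {"xyz": [2.0, -3.3, -0.3], "rotation": [0, -0.1, 0], "hand": 8}
    - {"xyz": [3.0, -3.6, -0.5], "rotation": [0, -0.15, 0], "hand": 8}

```text
clock: 7.35
tool_pos: [0.553, -0.0473, 0.2209]
tool_rot: [0.517, 0.482, -0.482, -0.517]
contact_force: [0.6, -0.3, -0.5]
finger_gap: 0.165
```

```bash
python3 - <<'E'
from h import *
rep(); plan([.62,.145,.22],Rtool(.13,-1))
E
```

```text
t 7.35 tcp [ 0.553  -0.0473  0.2209] axes
 [[ 0.0692  0.0004 -0.9976]
 [ 0.9976 -0.0001  0.0692]
 [-0.0001 -1.     -0.0004]] 
F [ 0.6207 -0.3225 -0.521 ] T [-0.008   0.014   0.0073] gap 0.16475939384817162 q [-0.0852  0.3544  0.1345  1.3506 -0.0001 -0.0159]
xyz units [ 3.929  0.018 -1.07 ] rotvec [ 0.0003 -0.1993 -0.0002]
```

Call:
jog_arm:
  deltas:
    - {"xyz": [0.9, 0, -0.25], "rotation": [0, -0.05, 0], "hand": 8}
    - {"xyz": [1.8, 0, -0.5], "rotation": [0, -0.1, 0], "hand": 8}
    - {"xyz": [2.7, 0, -0.75], "rotation": [0, -0.15, 0], "hand": 8}
    - {"xyz": [3.4, 0, -0.95], "rotation": [0, -0.2, 0], "hand": 8}
    - {"xyz": [3.8, 0, -1.07], "rotation": [0, -0.2, 0], "hand": 8}
    - {"xyz": [3.93, 0, -1.07], "rotation": [0, -0.2, 0], "hand": 8}
    - {"xyz": [3.93, 0, -1.07], "rotation": [0, -0.2, 0], "hand": 8}
    - {"xyz": [3.93, 0, -1.07], "rotation": [0, -0.2, 0], "hand": 8}

```text
clock: 8.35
tool_pos: [0.6195, 0.143, 0.2199]
tool_rot: [-0.467, -0.531, 0.531, 0.467]
contact_force: [-0.5, -0.8, -0.4]
finger_gap: 0.163
```

```bash
python3 - <<'E'
from h import *
from rig import snapshot
rep()
s=snapshot("wrist");np.savez("wrist5.npz",**s);cv2.imwrite("pics/wrist5.png",s["frame"]);rep()
E
```

```text
t 8.35 tcp [0.6195 0.143  0.2199] axes
 [[-0.1286 -0.0004 -0.9917]
 [ 0.9917 -0.0004 -0.1286]
 [-0.0003 -1.      0.0004]] 
F [-0.5215 -0.8394 -0.37  ] T [-0.0297  0.0853 -0.0174] gap 0.16274706807498834 q [ 0.227   0.5242  0.3939  1.441  -0.0003  0.098 ]
t 8.4 tcp [0.6196 0.143  0.22  ] axes
 [[-0.1285 -0.0002 -0.9917]
 [ 0.9917 -0.0003 -0.1285]
 [-0.0002 -1.      0.0003]] 
F [ 0.3145 -0.0284 -1.1643] T [-0.0523  0.0473 -0.0092] gap 0.16879381821810266 q [ 0.2269  0.5242  0.394   1.4409 -0.0002  0.0981]
```

View pics/wrist5.png

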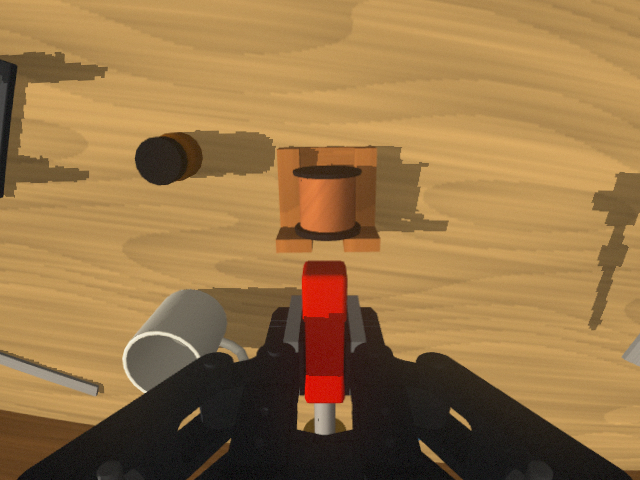

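```bash
python3 - <<'E'
from h import *
s=load("wrist5.npz"); crop(s,265,135,130,125,6,"pics/c7.png")
E
```

View pics/c7.png

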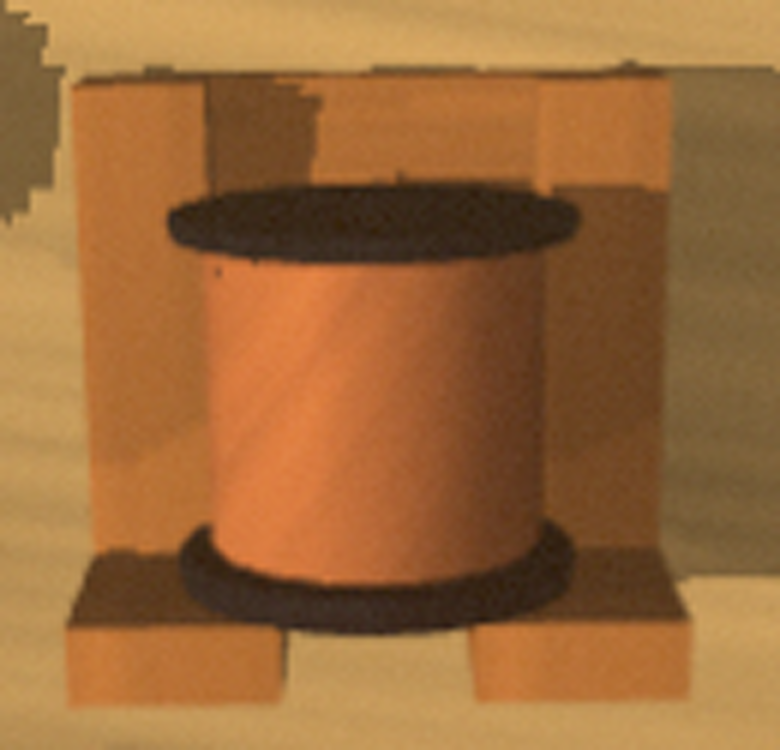

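```bash
python3 - <<'E'
from h import *
s=load("wrist5.npz"); 
print("cam",-s["R"].T@s["t"])
Q=lambda *p:[(265+x/6,135+y/6) for x,y in p]
F=plane(s,Q((168,220),(582,218),(178,565),(576,563)),.038);print("flanges",F,F[:2].mean(0),F[2:].mean(0), np.linalg.norm(F[0]-F[1]),np.linalg.norm(F[2]-F[3]))
d=F[2:].mean(0)-F[:2].mean(0);print("yaw",np.arctan2(d[1],d[0]),np.linalg.norm(d))
T=plane(s,Q((68,625),(690,622),(68,705),(690,700),(284,625),(472,625)),.058);print("stop",T)
e=T[3]-T[2];e2=T[1]-T[0];print(np.linalg.norm(e),"yaw",np.arctan2(-e[0],e[1]),np.arctan2(-e2[0],e2[1]),"ctr out",T[2:4].mean(0),"in",T[:2].mean(0),"slot",T[4:].mean(0))
N=plane(s,Q((72,85),(672,75)),.02);e=N[1]-N[0];print("near",N,N.mean(0),"yaw",np.arctan2(-e[0],e[1]),np.linalg.norm(e))
W=plane(s,Q((205,262),(548,262),(215,545),(545,545)),.038);d=W[2:].mean(0)-W[:2].mean(0);print("winding",W[:2].mean(0),W[2:].mean(0),"yaw",np.arctan2(d[1],d[0]))
E
```

```text
cam [0.5401 0.1323 0.3619]
flanges [[0.5891 0.1113 0.038 ]
 [0.5811 0.1703 0.038 ]
 [0.6405 0.1182 0.038 ]
 [0.6324 0.1776 0.038 ]] [0.5851 0.1408 0.038 ] [0.6364 0.1479 0.038 ] 0.059498028138049705 0.05997056227677127
yaw 0.13787094067588204 0.051781936130814395
stop [[0.6452 0.1044 0.058 ]
 [0.6333 0.1924 0.058 ]
 [0.6573 0.1055 0.058 ]
 [0.6449 0.1945 0.058 ]
 [0.6412 0.135  0.058 ]
 [0.6377 0.1616 0.058 ]]
0.08983461288752748 yaw 0.13817807176159835 0.13471661931244433 ctr out [0.6511 0.15   0.058 ] in [0.6392 0.1484 0.058 ] slot [0.6395 0.1483 0.058 ]
near [[0.5736 0.0938 0.02  ]
 [0.5606 0.1824 0.02  ]] [0.5671 0.1381 0.02  ] yaw 0.1460771753934883 0.08949466825383369
winding [0.5913 0.1418 0.038 ] [0.6334 0.148  0.038 ] yaw 0.144616681101233
```

Call:
jog_arm:
  deltas:
    - {"xyz": [0, 0.1, 0.5], "rotation": [0, -0.009, 0], "hand": 8}
    - {"xyz": [0, 0.3, 1.2], "rotation": [0, -0.009, 0], "hand": 8}
    - {"xyz": [0, 0.5, 2.0], "rotation": [0, -0.009, 0], "hand": 8}
    - {"xyz": [0.02, 0.8, 2.8], "rotation": [0, -0.009, 0], "hand": 8}
    - {"xyz": [0.02, 1.1, 3.5], "rotation": [0, -0.009, 0], "hand": 8}
    - {"xyz": [0.02, 1.3, 3.9], "rotation": [0, -0.009, 0], "hand": 8}
    - {"xyz": [0.02, 1.4, 4.1], "rotation": [0, -0.009, 0], "hand": 8}
    - {"xyz": [0.02, 1.4, 4.1], "rotation": [0, -0.009, 0], "hand": 8}

```text
clock: 9.4
tool_pos: [0.4164, 0.1181, 0.1501]
tool_rot: [0.464, 0.534, -0.533, -0.464]
contact_force: [0.3, -0.0, -1.0]
finger_gap: 0.164
```

```bash
python3 - <<'E'
from h import *
rep(); plan([.4166,.1175,.02],Rtool(.138,-1))
E
```

```text
t 9.4 tcp [0.4164 0.1181 0.1501] axes
 [[-0.1381  0.0006 -0.9904]
 [ 0.9904  0.0001 -0.1381]
 [-0.     -1.     -0.0006]] 
F [ 0.2557 -0.042  -0.9863] T [ 0.0022  0.0545 -0.0105] gap 0.16403334974962894 q [ 0.2764  0.1651 -0.311   1.0941 -0.0001  0.1379]
xyz units [-0.0127  2.602  -0.0003] rotvec [ 0.0006  0.0006 -0.    ]
```

Call:
jog_arm:
  deltas:
    - {"xyz": [0, 0.4, 0], "rotation": [0, 0, 0], "hand": 8}
    - {"xyz": [0, 0.9, 0], "rotation": [0, 0, 0], "hand": 8}
    - {"xyz": [0, 1.4, 0], "rotation": [0, 0, 0], "hand": 8}
    - {"xyz": [0, 1.8, 0], "rotation": [0, 0, 0], "hand": 8}
    - {"xyz": [-0.01, 2.2, 0], "rotation": [0, 0, 0], "hand": 8}
    - {"xyz": [-0.01, 2.45, 0], "rotation": [0, 0, 0], "hand": 8}
    - {"xyz": [-0.01, 2.6, 0], "rotation": [0, 0, 0], "hand": 8}
    - {"xyz": [-0.01, 2.6, 0], "rotation": [0, 0, 0], "hand": 8}

```text
clock: 10.4
tool_pos: [0.4167, 0.118, 0.0197]
tool_rot: [-0.464, -0.533, 0.534, 0.464]
contact_force: [-0.8, -0.4, -0.0]
finger_gap: 0.166
```

```bash
python3 - <<'E'
from h import *
from rig import snapshot
rep()
for n in ("scene","side","wrist"):
    s=snapshot(n);np.savez(n+"6.npz",**s)
    if n=="scene": crop(s,370,250,160,120,5,"pics/c8.png")
    if n=="side": crop(s,220,290,160,120,5,"pics/c9.png")
    if n=="wrist": cv2.imwrite("pics/w6.png",s["frame"])
rep()
E
```

```text
t 10.4 tcp [0.4167 0.118  0.0197] axes
 [[-0.1386 -0.0003 -0.9903]
 [ 0.9903 -0.0001 -0.1386]
 [-0.     -1.      0.0003]] 
F [-0.8167 -0.4298 -0.0153] T [-0.0324  0.0645  0.0053] gap 0.1658066811133751 q [ 0.2759  0.3343 -0.4909  0.7459  0.      0.1368]
t 10.55 tcp [0.4172 0.1182 0.0204] axes
 [[-0.1387  0.0012 -0.9903]
 [ 0.9903  0.0004 -0.1387]
 [ 0.0002 -1.     -0.0013]] 
F [ 0.1556 -0.1786 -0.1543] T [0.039  0.0836 0.013 ] gap 0.16660382049517491 q [ 0.276   0.3328 -0.4906  0.7461  0.      0.1368]
```

View pics/c8.png

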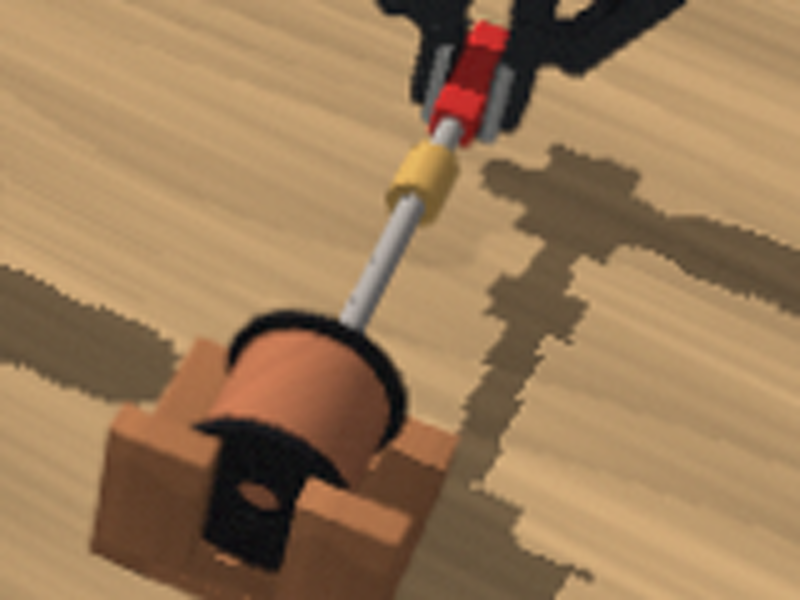

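View pics/c9.png

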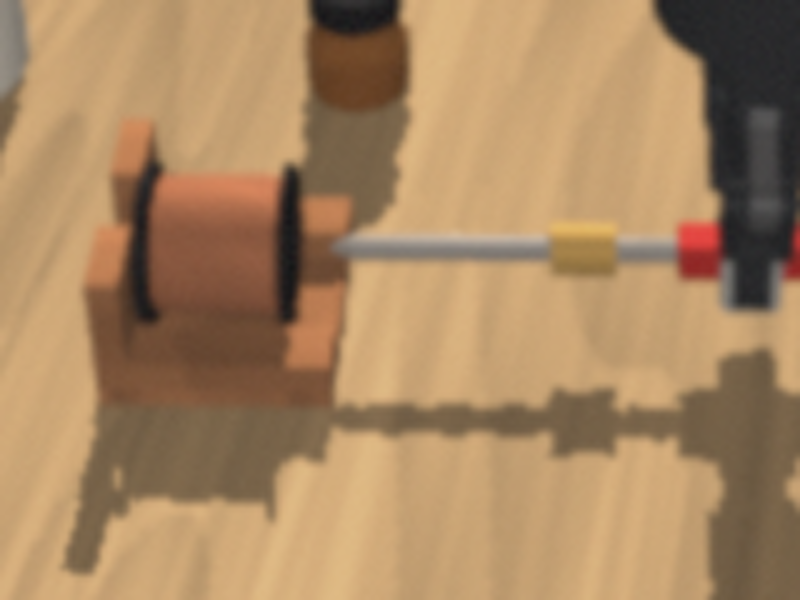

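View pics/w6.png

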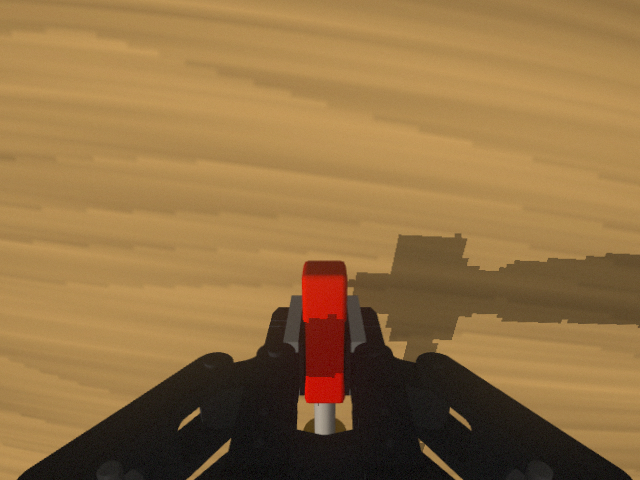

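```bash
python3 - <<'E'
from h import *
a=load("scene6.npz");b=load("side6.npz")
crop(a,405,335,40,40,16,"pics/c10.png")
# rod: gray pixels low saturation, bright
for s,roi,nm in ((a,(435,290,460,318),"scene"),(b,(292,334,328,346),"side")):
    x0,y0,x1,y1=roi; f=s["frame"][y0:y1,x0:x1]; h=cv2.cvtColor(f,cv2.COLOR_BGR2HSV)
    m=(h[...,1]<70)
    p=np.argwhere(m)[:,::-1]+[x0,y0]
    vx,vy,cx,cy=cv2.fitLine(p.astype(np.float32),cv2.DIST_HUBER,0,.01,.01).ravel()
    print(nm,len(p),"line dir",vx,vy,"pt",cx,cy)
# black flange in scene: near flange ring & far
s,R,p=st()
ax=-R[:,2]; g=p+np.array([0,0,.018])
tip=g+ax*.154; sh=g+ax*.074
print("expected tip",tip,"proj",proj(a,[tip,sh]),proj(b,[tip,sh]))
u=np.array([np.cos(.138),np.sin(.138),0]); m0=np.array([.584,.1408,.038])
print("bore mouth/far proj",proj(a,[m0,m0+u*.056]),proj(b,[m0,m0+u*.056]))
E
```

```text
scene 178 line dir 0.48097894 -0.8767322 pt 445.16254 303.81018
side 180 line dir 0.99999994 -0.00036928803 pt 309.4996 339.00604
expected tip [0.5697 0.1395 0.0386] proj [[436.1743 320.0759]
 [451.5355 290.0725]] [[285.3942 337.9842]
 [329.0605 338.5846]]
bore mouth/far proj [[432.6578 326.0068]
 [419.9849 350.3295]] [[277.6549 337.8524]
 [247.3194 337.4733]]
```

View pics/c10.png

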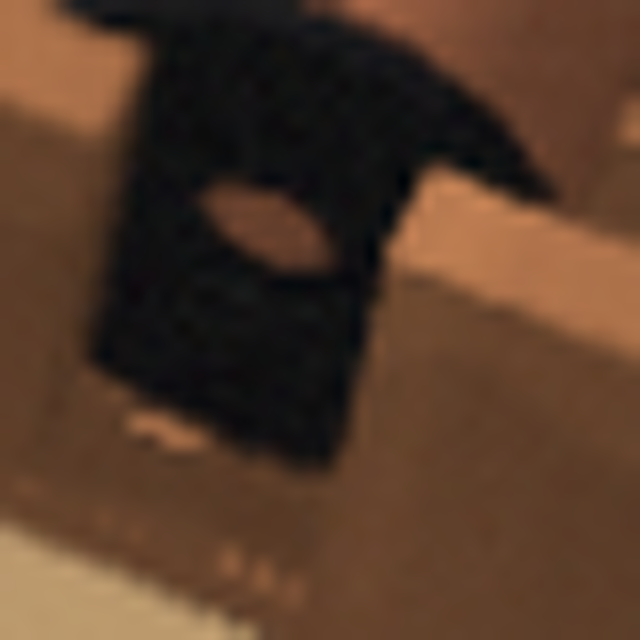

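Call:
jog_arm:
  deltas:
    - {"xyz": [0, 0, -0.1], "rotation": [0, 0, 0], "hand": 8}
    - {"xyz": [0, 0, -0.2], "rotation": [0, 0, 0], "hand": 8}
    - {"xyz": [0, 0, -0.3], "rotation": [0, 0, 0], "hand": 8}
    - {"xyz": [0, 0, -0.4], "rotation": [0, 0, 0], "hand": 8}
    - {"xyz": [0, 0, -0.5], "rotation": [0, 0, 0], "hand": 8}
    - {"xyz": [0, 0, -0.6], "rotation": [0, 0, 0], "hand": 8}
    - {"xyz": [0, 0, -0.7], "rotation": [0, 0, 0], "hand": 8}
    - {"xyz": [0, 0, -0.8], "rotation": [0, 0, 0], "hand": 8}

```text
clock: 11.55
tool_pos: [0.4565, 0.1236, 0.0198]
tool_rot: [-0.464, -0.534, 0.534, 0.464]
contact_force: [-0.6, -1.0, -1.4]
finger_gap: 0.168
```

```bash
python3 - <<'E'
from h import *
from rig import snapshot
rep()
for n in ("scene","side"):
    s=snapshot(n);np.savez(n+"7.npz",**s)
    if n=="scene": crop(s,370,250,160,120,5,"pics/c11.png")
    if n=="side": crop(s,220,290,160,120,5,"pics/c12.png")
rep()
E
```

```text
t 11.55 tcp [0.4565 0.1236 0.0198] axes
 [[-0.1388 -0.     -0.9903]
 [ 0.9903 -0.     -0.1388]
 [-0.     -1.      0.    ]] 
F [-0.5886 -0.9641 -1.4089] T [-0.0307  0.0139  0.0205] gap 0.16780390151524457 q [ 0.2644  0.3964 -0.3888  0.7856 -0.      0.1252]
t 11.65 tcp [0.457  0.1237 0.0199] axes
 [[-0.1386  0.0008 -0.9903]
 [ 0.9903  0.0002 -0.1386]
 [ 0.0001 -1.     -0.0008]] 
F [-0.3954  0.2161 -1.4469] T [-0.0249  0.0587 -0.0161] gap 0.16718757071498389 q [ 0.2644  0.3965 -0.3883  0.7851 -0.      0.1253]
```

View pics/c11.png

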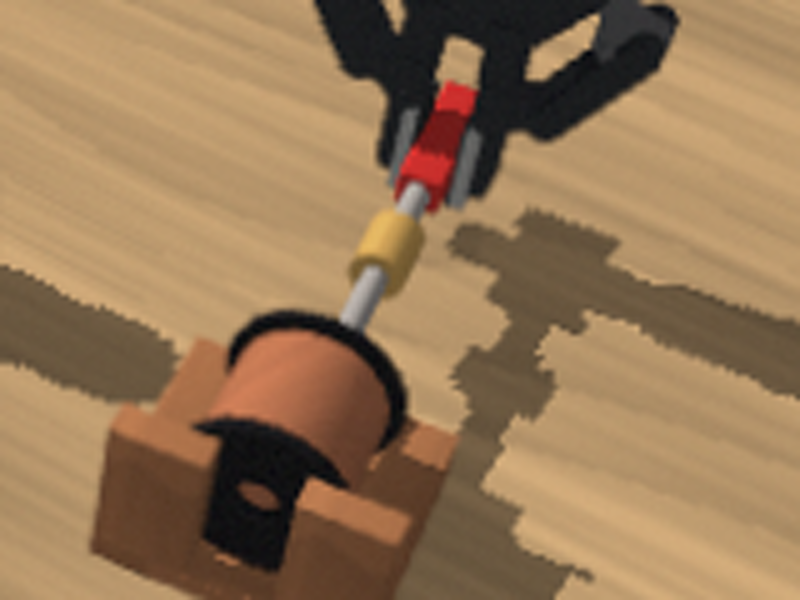

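View pics/c12.png

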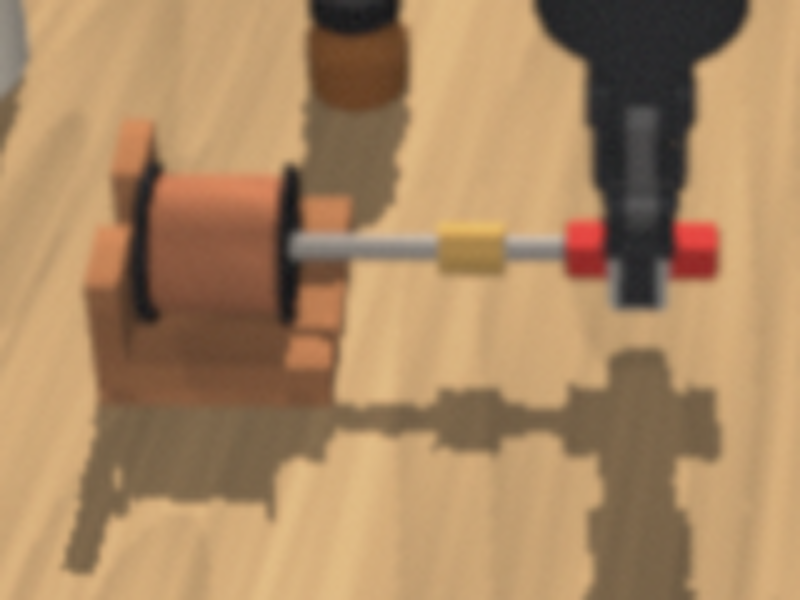

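Call:
jog_arm:
  deltas:
    - {"xyz": [0, 0, -0.1], "rotation": [0, 0, 0], "hand": 8}
    - {"xyz": [0, 0, -0.2], "rotation": [0, 0, 0], "hand": 8}
    - {"xyz": [0, 0, -0.3], "rotation": [0, 0, 0], "hand": 8}
    - {"xyz": [0, 0, -0.4], "rotation": [0, 0, 0], "hand": 8}
    - {"xyz": [0, 0, -0.5], "rotation": [0, 0, 0], "hand": 8}
    - {"xyz": [0, 0, -0.6], "rotation": [0, 0, 0], "hand": 8}
    - {"xyz": [0, 0, -0.7], "rotation": [0, 0, 0], "hand": 8}
    - {"xyz": [0, 0, -0.8], "rotation": [0, 0, 0], "hand": 8}

```text
clock: 12.65
tool_pos: [0.4961, 0.1291, 0.0198]
tool_rot: [-0.464, -0.534, 0.534, 0.464]
contact_force: [0.3, 0.2, -0.6]
finger_gap: 0.166
```

```bash
python3 - <<'E'
from h import *
from rig import snapshot
rep()
for n in ("scene","side"):
    s=snapshot(n);np.savez(n+"8.npz",**s)
    if n=="scene": crop(s,370,250,160,120,5,"pics/c13.png")
    if n=="side": crop(s,220,290,160,120,5,"pics/c14.png")
rep()
E
```

```text
t 12.65 tcp [0.4961 0.1291 0.0198] axes
 [[-0.1387 -0.0001 -0.9903]
 [ 0.9903  0.     -0.1387]
 [ 0.     -1.      0.0001]] 
F [ 0.2691  0.1872 -0.618 ] T [ 0.0265  0.0262 -0.0629] gap 0.16648927352879678 q [ 0.2547  0.4588 -0.2822  0.8299  0.      0.1155]
t 12.75 tcp [0.4965 0.1292 0.0199] axes
 [[-0.1387  0.0007 -0.9903]
 [ 0.9903  0.0002 -0.1387]
 [ 0.0001 -1.     -0.0008]] 
F [ 0.46    0.2343 -0.9778] T [ 0.0403  0.0407 -0.0723] gap 0.1700388165716741 q [ 0.2546  0.4589 -0.2817  0.8294 -0.      0.1155]
```

View pics/c13.png

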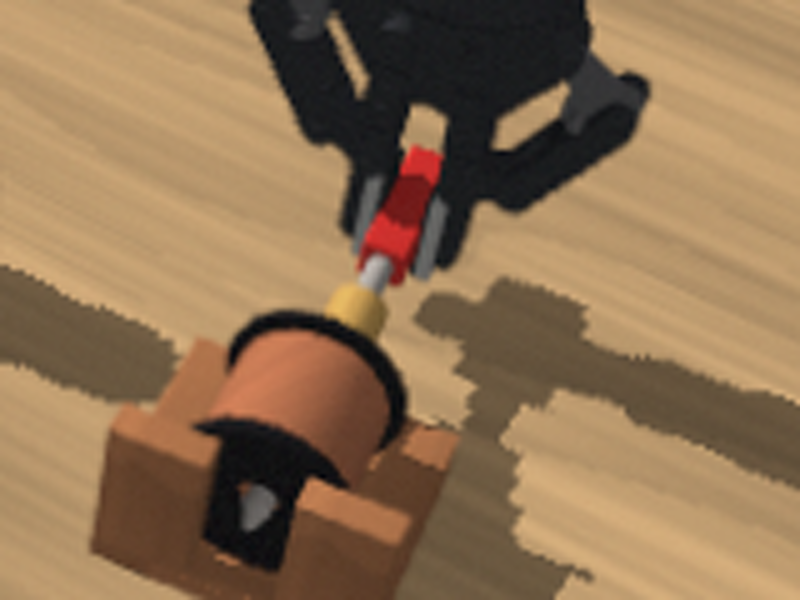

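View pics/c14.png

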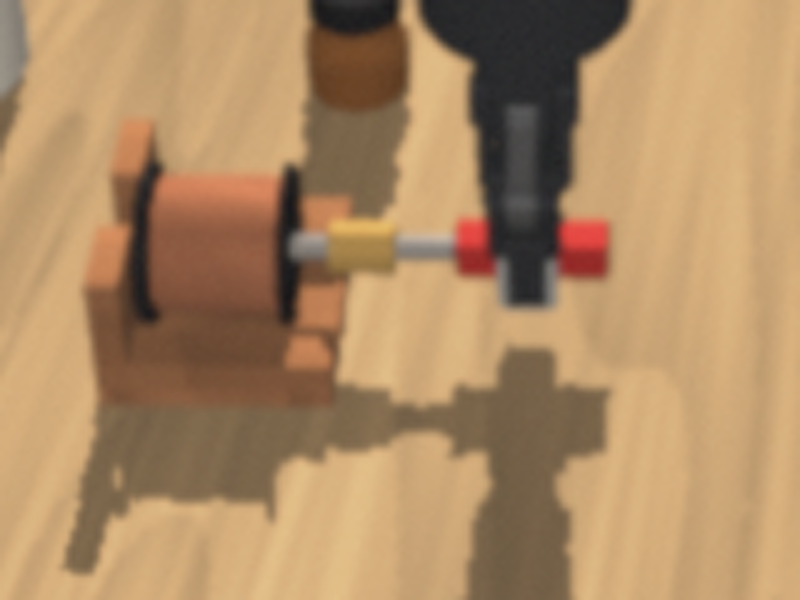

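Call:
jog_arm:
  deltas:
    - {"xyz": [0, 0, -0.04], "rotation": [0, 0, 0], "hand": 8}
    - {"xyz": [0, 0, -0.08], "rotation": [0, 0, 0], "hand": 8}
    - {"xyz": [0, 0, -0.12], "rotation": [0, 0, 0], "hand": 8}
    - {"xyz": [0, 0, -0.16], "rotation": [0, 0, 0], "hand": 8}
    - {"xyz": [0, 0, -0.2], "rotation": [0, 0, 0], "hand": 8}
    - {"xyz": [0, 0, -0.23], "rotation": [0, 0, 0], "hand": 8}
    - {"xyz": [0, 0, -0.26], "rotation": [0, 0, 0], "hand": 8}
    - {"xyz": [0, 0, -0.26], "rotation": [0, 0, 0], "hand": 8}

```text
clock: 13.75
tool_pos: [0.5088, 0.1309, 0.0198]
tool_rot: [0.464, 0.534, -0.534, -0.464]
contact_force: [-0.0, -0.6, -0.6]
finger_gap: 0.162
```

```bash
cat >> h.py <<'E'
def feel(n=3):
    from rig import snapshot
    o=[]
    for i in range(n):
        s,R,p=st(); o.append(np.r_[s["contact_force"]@-R[:,2],s["contact_force"],p]); im=snapshot("side")
    print("t",s["clock"]); print("axial F, F, p\n",np.array(o)); return im
E
python3 - <<'E'
from h import *
s=feel();crop(s,220,290,160,120,5,"pics/c15.png")
E
```

```text
t 13.85
axial F, F, p
 [[-0.0993 -0.0162 -0.6    -0.6031  0.5088  0.1309  0.0198]
 [ 0.0617  0.0513  0.0788 -0.2399  0.5087  0.1309  0.0198]
 [ 0.7601  0.8232 -0.4002 -1.4863  0.5085  0.1309  0.0197]]
```

View pics/c15.png

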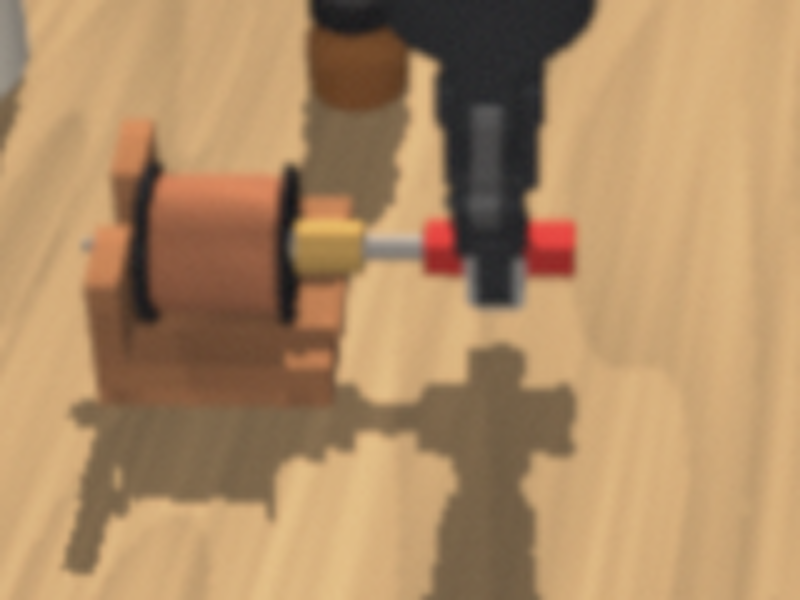

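Call:
jog_arm:
  deltas:
    - {"xyz": [0, 0, -0.008], "rotation": [0, 0, 0], "hand": 8}
    - {"xyz": [0, 0, -0.016], "rotation": [0, 0, 0], "hand": 8}
    - {"xyz": [0, 0, -0.024], "rotation": [0, 0, 0], "hand": 8}
    - {"xyz": [0, 0, -0.032], "rotation": [0, 0, 0], "hand": 8}
    - {"xyz": [0, 0, -0.04], "rotation": [0, 0, 0], "hand": 8}
    - {"xyz": [0, 0, -0.05], "rotation": [0, 0, 0], "hand": 8}
    - {"xyz": [0, 0, -0.06], "rotation": [0, 0, 0], "hand": 8}
    - {"xyz": [0, 0, -0.06], "rotation": [0, 0, 0], "hand": 8}

```text
clock: 14.9
tool_pos: [0.5117, 0.1313, 0.0198]
tool_rot: [0.464, 0.534, -0.534, -0.464]
contact_force: [0.5, 0.2, -0.6]
finger_gap: 0.166
```

```bash
python3 - <<'E'
from h import *
feel()
E
```

```text
t 15.0
axial F, F, p
 [[ 0.5201  0.4917  0.2392 -0.6424  0.5117  0.1313  0.0198]
 [-0.8365 -0.7891 -0.397  -1.3635  0.5116  0.1313  0.0198]
 [-0.0634 -0.1062  0.3011 -1.905   0.5116  0.1313  0.0198]]
```

Call:
jog_arm:
  deltas:
    - {"xyz": [0, 0, -0.005], "rotation": [0, 0, 0], "hand": 8}
    - {"xyz": [0, 0, -0.01], "rotation": [0, 0, 0], "hand": 8}
    - {"xyz": [0, 0, -0.015], "rotation": [0, 0, 0], "hand": 8}
    - {"xyz": [0, 0, -0.02], "rotation": [0, 0, 0], "hand": 8}
    - {"xyz": [0, 0, -0.025], "rotation": [0, 0, 0], "hand": 8}
    - {"xyz": [0, 0, -0.03], "rotation": [0, 0, 0], "hand": 8}
    - {"xyz": [0, 0, -0.035], "rotation": [0, 0, 0], "hand": 8}
    - {"xyz": [0, 0, -0.04], "rotation": [0, 0, 0], "hand": 8}

```text
clock: 16.05
tool_pos: [0.5136, 0.1316, 0.0198]
tool_rot: [-0.464, -0.534, 0.534, 0.464]
contact_force: [0.3, -0.4, -0.9]
finger_gap: 0.167
```

```bash
python3 - <<'E'
from h import *
s=feel();crop(s,220,290,160,120,5,"pics/c16.png")
E
```

```text
t 16.15
axial F, F, p
 [[ 0.2358  0.298  -0.4283 -0.8656  0.5136  0.1316  0.0198]
 [ 1.0999  1.0021  0.7748 -0.3885  0.5137  0.1316  0.0198]
 [-0.1397 -0.1919  0.3627 -0.6158  0.5136  0.1316  0.0198]]
```

View pics/c16.png

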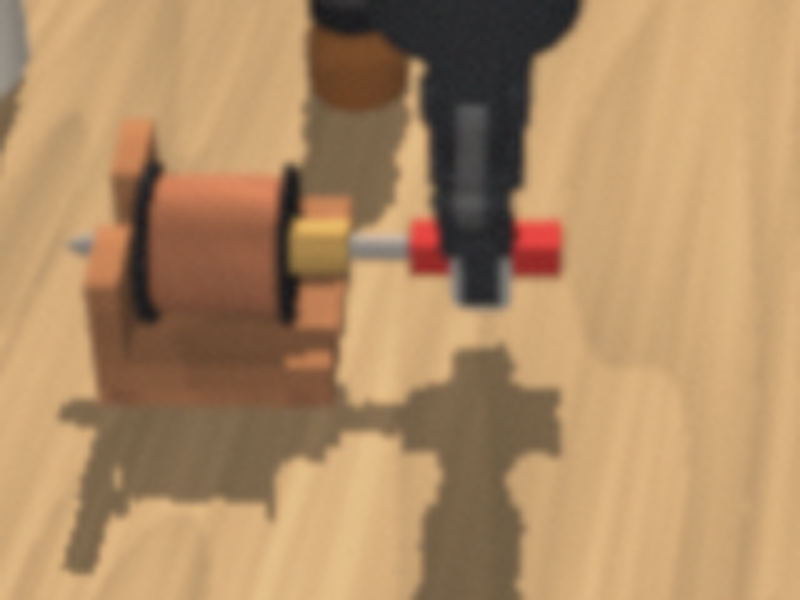

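Call:
jog_arm:
  deltas:
    - {"xyz": [0, 0, -0.006], "rotation": [0, 0, 0], "hand": 8}
    - {"xyz": [0, 0, -0.012], "rotation": [0, 0, 0], "hand": 8}
    - {"xyz": [0, 0, -0.018], "rotation": [0, 0, 0], "hand": 8}
    - {"xyz": [0, 0, -0.024], "rotation": [0, 0, 0], "hand": 8}
    - {"xyz": [0, 0, -0.03], "rotation": [0, 0, 0], "hand": 8}
    - {"xyz": [0, 0, -0.036], "rotation": [0, 0, 0], "hand": 8}
    - {"xyz": [0, 0, -0.042], "rotation": [0, 0, 0], "hand": 8}
    - {"xyz": [0, 0, -0.048], "rotation": [0, 0, 0], "hand": 8}

```text
clock: 17.2
tool_pos: [0.516, 0.1319, 0.0198]
tool_rot: [-0.464, -0.534, 0.534, 0.464]
contact_force: [0.5, 0.5, -1.1]
finger_gap: 0.163
```

```bash
python3 - <<'E'
from h import *
feel(2)
E
```

```text
t 17.25
axial F, F, p
 [[ 0.5237  0.4599  0.4915 -1.1419  0.516   0.1319  0.0198]
 [ 0.5694  0.5956 -0.147  -1.4307  0.516   0.1319  0.0198]]
```

Call:
jog_arm:
  deltas:
    - {"xyz": [0, 0, -0.006], "rotation": [0, 0, 0], "hand": 8}
    - {"xyz": [0, 0, -0.012], "rotation": [0, 0, 0], "hand": 8}
    - {"xyz": [0, 0, -0.018], "rotation": [0, 0, 0], "hand": 8}
    - {"xyz": [0, 0, -0.024], "rotation": [0, 0, 0], "hand": 8}
    - {"xyz": [0, 0, -0.03], "rotation": [0, 0, 0], "hand": 8}
    - {"xyz": [0, 0, -0.036], "rotation": [0, 0, 0], "hand": 8}
    - {"xyz": [0, 0, -0.042], "rotation": [0, 0, 0], "hand": 8}
    - {"xyz": [0, 0, -0.048], "rotation": [0, 0, 0], "hand": 8}

```text
clock: 18.3
tool_pos: [0.5184, 0.1323, 0.0198]
tool_rot: [-0.464, -0.534, 0.534, 0.464]
contact_force: [-0.6, 0.2, -0.8]
finger_gap: 0.165
```

```bash
python3 - <<'E'
from h import *
feel(2)
E
```

```text
t 18.35
axial F, F, p
 [[-0.5732 -0.6037  0.1776 -0.8147  0.5184  0.1323  0.0198]
 [ 0.458   0.2776  1.3199 -0.687   0.5184  0.1323  0.0198]]
```

Call:
jog_arm:
  deltas:
    - {"xyz": [0, 0, -0.006], "rotation": [0, 0, 0], "hand": 8}
    - {"xyz": [0, 0, -0.012], "rotation": [0, 0, 0], "hand": 8}
    - {"xyz": [0, 0, -0.018], "rotation": [0, 0, 0], "hand": 8}
    - {"xyz": [0, 0, -0.024], "rotation": [0, 0, 0], "hand": 8}
    - {"xyz": [0, 0, -0.03], "rotation": [0, 0, 0], "hand": 8}
    - {"xyz": [0, 0, -0.036], "rotation": [0, 0, 0], "hand": 8}
    - {"xyz": [0, 0, -0.042], "rotation": [0, 0, 0], "hand": 8}
    - {"xyz": [0, 0, -0.048], "rotation": [0, 0, 0], "hand": 8}

```text
clock: 19.4
tool_pos: [0.5203, 0.1325, 0.0197]
tool_rot: [-0.464, -0.533, 0.534, 0.464]
contact_force: [-0.8, 0.1, 0.0]
finger_gap: 0.168
```

```bash
python3 - <<'E'
from h import *
feel(2)
E
```

```text
t 19.45
axial F, F, p
 [[-0.7256 -0.7524  0.1409  0.0098  0.5203  0.1325  0.0197]
 [-1.2855 -1.2531 -0.3222 -0.327   0.5204  0.1325  0.0197]]
```

Call:
jog_arm:
  deltas:
    - {"xyz": [0, 0, -0.005], "rotation": [0, 0, 0], "hand": 8}
    - {"xyz": [0, 0, -0.01], "rotation": [0, 0, 0], "hand": 8}
    - {"xyz": [0, 0, -0.015], "rotation": [0, 0, 0], "hand": 8}
    - {"xyz": [0, 0, -0.02], "rotation": [0, 0, 0], "hand": 8}
    - {"xyz": [0, 0, -0.025], "rotation": [0, 0, 0], "hand": 8}
    - {"xyz": [0, 0, -0.03], "rotation": [0, 0, 0], "hand": 8}
    - {"xyz": [0, 0, -0.03], "rotation": [0, 0, 0], "hand": 8}
    - {"xyz": [0, 0, -0.03], "rotation": [0, 0, 0], "hand": 8}

```text
clock: 20.5
tool_pos: [0.5216, 0.1327, 0.0196]
tool_rot: [-0.464, -0.533, 0.534, 0.464]
contact_force: [-4.2, 0.5, 0.5]
finger_gap: 0.168
```

```bash
python3 - <<'E'
from h import *
feel(3)
E
```

```text
t 20.6
axial F, F, p
 [[-4.0994 -4.2081  0.4938  0.5348  0.5216  0.1327  0.0196]
 [-5.1955 -5.2836  0.2693  0.3692  0.5217  0.1327  0.0196]
 [-4.6234 -4.6331 -0.2473  0.6939  0.5217  0.1327  0.0196]]
```

Call:
jog_arm:
  deltas:
    - {"xyz": [0, 0, -0.005], "rotation": [0, 0, 0], "hand": 8}
    - {"xyz": [0, 0, -0.01], "rotation": [0, 0, 0], "hand": 8}
    - {"xyz": [0, 0, -0.015], "rotation": [0, 0, 0], "hand": 8}
    - {"xyz": [0, 0, -0.02], "rotation": [0, 0, 0], "hand": 8}
    - {"xyz": [0, 0, -0.02], "rotation": [0, 0, 0], "hand": 8}
    - {"xyz": [0, 0, -0.02], "rotation": [0, 0, 0], "hand": 8}
    - {"xyz": [0, 0, -0.02], "rotation": [0, 0, 0], "hand": 8}
    - {"xyz": [0, 0, -0.02], "rotation": [0, 0, 0], "hand": 8}

```text
clock: 21.65
tool_pos: [0.522, 0.1328, 0.0195]
tool_rot: [-0.463, -0.533, 0.534, 0.465]
contact_force: [-6.5, -1.6, 1.6]
finger_gap: 0.171
```

```bash
python3 - <<'E'
from h import *
s=feel(4);crop(s,220,290,160,120,5,"pics/c17.png")
E
```

```text
t 21.8
axial F, F, p
 [[-6.6663 -6.5048 -1.5918  1.5756  0.522   0.1328  0.0195]
 [-6.9697 -6.9546 -0.5548  2.4569  0.522   0.1327  0.0195]
 [-6.73   -6.7421 -0.3543  1.8289  0.5221  0.1328  0.0196]
 [-6.5087 -6.431  -0.98    1.7246  0.522   0.1328  0.0195]]
```

View pics/c17.png

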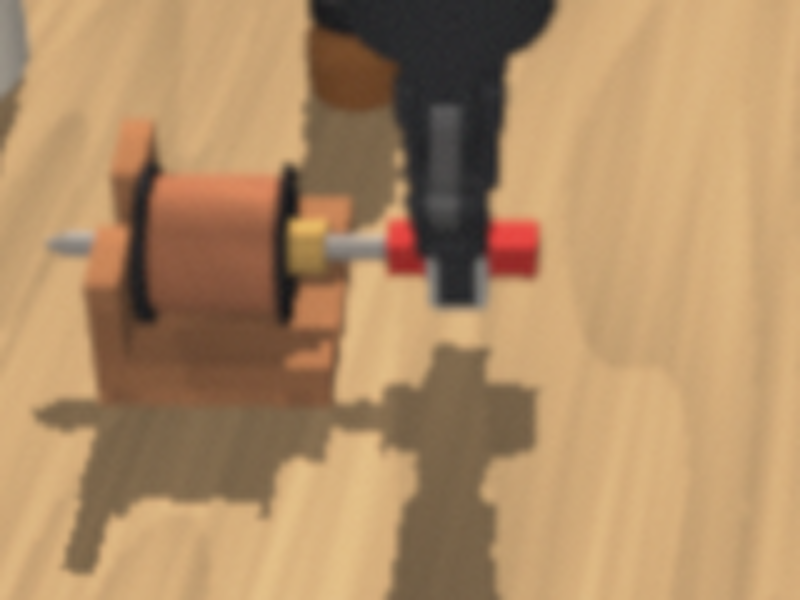

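Call:
jog_arm:
  deltas:
    - {"xyz": [0, 0, -0.005], "rotation": [0, 0, 0], "hand": 8}
    - {"xyz": [0, 0, -0.01], "rotation": [0, 0, 0], "hand": 8}
    - {"xyz": [0, 0, -0.015], "rotation": [0, 0, 0], "hand": 8}
    - {"xyz": [0, 0, -0.02], "rotation": [0, 0, 0], "hand": 8}
    - {"xyz": [0, 0, -0.025], "rotation": [0, 0, 0], "hand": 8}
    - {"xyz": [0, 0, -0.025], "rotation": [0, 0, 0], "hand": 8}
    - {"xyz": [0, 0, -0.025], "rotation": [0, 0, 0], "hand": 8}
    - {"xyz": [0, 0, -0.025], "rotation": [0, 0, 0], "hand": 8}

```text
clock: 22.85
tool_pos: [0.5224, 0.1328, 0.0194]
tool_rot: [-0.463, -0.533, 0.535, 0.465]
contact_force: [-8.2, -1.6, 2.6]
finger_gap: 0.167
```

```bash
python3 - <<'E'
from h import *
s=feel(3)
E
```

```text
t 22.95
axial F, F, p
 [[-8.3855 -8.2264 -1.6476  2.6274  0.5224  0.1328  0.0194]
 [-8.6281 -8.4161 -2.0394  2.6914  0.5224  0.1328  0.0194]
 [-9.0678 -9.0489 -0.6937  2.6831  0.5224  0.1328  0.0194]]
```

Call:
jog_arm:
  deltas:
    - {"xyz": [0, 0, 0.02], "rotation": [0, 0, 0], "hand": 8}
    - {"xyz": [0, 0, 0.05], "rotation": [0, 0, 0], "hand": 8}
    - {"xyz": [0, 0, 0.05], "rotation": [0, 0, 0], "hand": 8}
    - {"xyz": [0, -0.02, 0.05], "rotation": [0, 0, 0], "hand": 8}
    - {"xyz": [0, -0.05, 0.05], "rotation": [0, 0, 0], "hand": 8}
    - {"xyz": [0, -0.08, 0.05], "rotation": [0, 0, 0], "hand": 8}
    - {"xyz": [0, -0.12, 0.05], "rotation": [0, 0, 0], "hand": 8}
    - {"xyz": [0, -0.16, 0.05], "rotation": [0, 0, 0], "hand": 8}

```text
clock: 24.0
tool_pos: [0.5214, 0.1326, 0.0275]
tool_rot: [-0.464, -0.533, 0.534, 0.464]
contact_force: [-5.2, -1.4, -5.1]
finger_gap: 0.164
```

```bash
python3 - <<'E'
from h import *
s=feel(2);crop(s,220,290,160,120,5,"pics/c18.png")
E
```

```text
t 24.05
axial F, F, p
 [[-5.3066 -5.1714 -1.3838 -5.0752  0.5214  0.1326  0.0275]
 [-5.198  -5.1096 -1.0352 -4.8302  0.5214  0.1326  0.0278]]
```

View pics/c18.png

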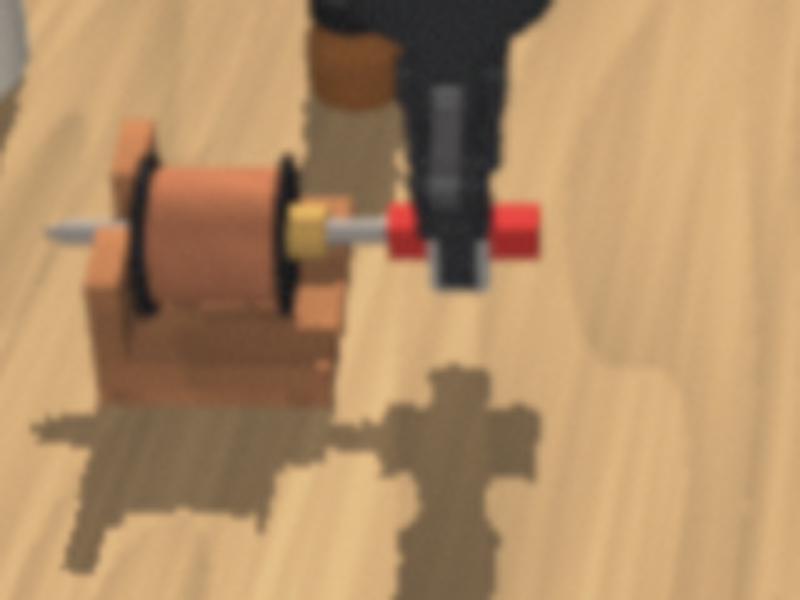

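Call:
jog_arm:
  deltas:
    - {"xyz": [0, 0, 0.02], "rotation": [0, 0, 0], "hand": 8}
    - {"xyz": [0, 0, 0.05], "rotation": [0, 0, 0], "hand": 8}
    - {"xyz": [0, 0, 0.05], "rotation": [0, 0, 0], "hand": 8}
    - {"xyz": [0, -0.02, 0.05], "rotation": [0, 0, 0], "hand": 8}
    - {"xyz": [0, -0.05, 0.05], "rotation": [0, 0, 0], "hand": 8}
    - {"xyz": [0, -0.08, 0.05], "rotation": [0, 0, 0], "hand": 8}
    - {"xyz": [0, -0.12, 0.05], "rotation": [0, 0, 0], "hand": 8}
    - {"xyz": [0, -0.16, 0.05], "rotation": [0, 0, 0], "hand": 8}

```text
clock: 25.1
tool_pos: [0.5196, 0.1325, 0.036]
tool_rot: [0.464, 0.534, -0.533, -0.464]
contact_force: [-0.9, 0.6, -2.2]
finger_gap: 0.167
```

```bash
python3 - <<'E'
from h import *
s=feel(2);crop(s,220,290,160,120,5,"pics/c19.png")
E
```

```text
t 25.15
axial F, F, p
 [[-0.7843 -0.8697  0.5602 -2.1563  0.5196  0.1325  0.036 ]
 [-0.7816 -0.881   0.6645 -1.9554  0.5198  0.1325  0.0363]]
```

View pics/c19.png

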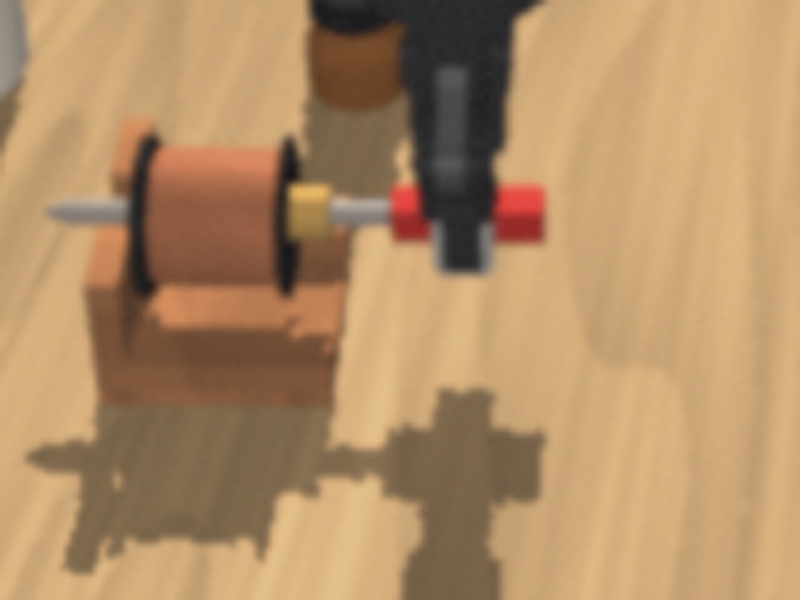

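Call:
jog_arm:
  deltas:
    - {"xyz": [0, -0.12, 0], "rotation": [0, 0, 0], "hand": 8}
    - {"xyz": [0, -0.3, 0], "rotation": [0, 0, 0], "hand": 8}
    - {"xyz": [0, -0.6, 0], "rotation": [0, 0, 0], "hand": 8}
    - {"xyz": [0, -1.0, 0], "rotation": [0, 0, 0], "hand": 8}
    - {"xyz": [0, -1.4, 0], "rotation": [0, 0, 0], "hand": 8}
    - {"xyz": [0, -1.8, 0], "rotation": [0, 0, 0], "hand": 8}
    - {"xyz": [0, -2.1, 0], "rotation": [0, 0, 0], "hand": 8}
    - {"xyz": [0, -2.3, 0], "rotation": [0, 0, 0], "hand": 8}

```text
clock: 26.2
tool_pos: [0.5199, 0.1325, 0.1522]
tool_rot: [0.464, 0.534, -0.533, -0.464]
contact_force: [0.3, 0.2, -3.1]
finger_gap: 0.167
```

```bash
python3 - <<'E'
from h import *
s=feel(2);crop(s,220,240,160,120,5,"pics/c20.png"); rep()
plan([.496,-.1892,.16],Rtool(-.22,-1))
from rig import snapshot
a=snapshot("scene");np.savez("scene9.npz",**a);cv2.imwrite("pics/sc9.png",a["frame"])
E
```

```text
t 26.25
axial F, F, p
 [[ 0.3595  0.3391  0.2048 -3.1296  0.5199  0.1325  0.1522]
 [ 0.2523  0.1834  0.5503 -1.819   0.5204  0.1327  0.1532]]
t 26.3 tcp [0.5203 0.1326 0.1522] axes
 [[-0.1388  0.0024 -0.9903]
 [ 0.9903  0.0006 -0.1388]
 [ 0.0003 -1.     -0.0024]] 
F [ 0.6538  0.7749 -1.9909] T [-0.0169  0.1069  0.0037] gap 0.16614584266609717 q [ 0.2496  0.3574 -0.0446  1.1664 -0.      0.1103]
xyz units [-6.3064 -0.1616  1.3732] rotvec [0.0023 0.3592 0.0007]
```

View pics/c20.png

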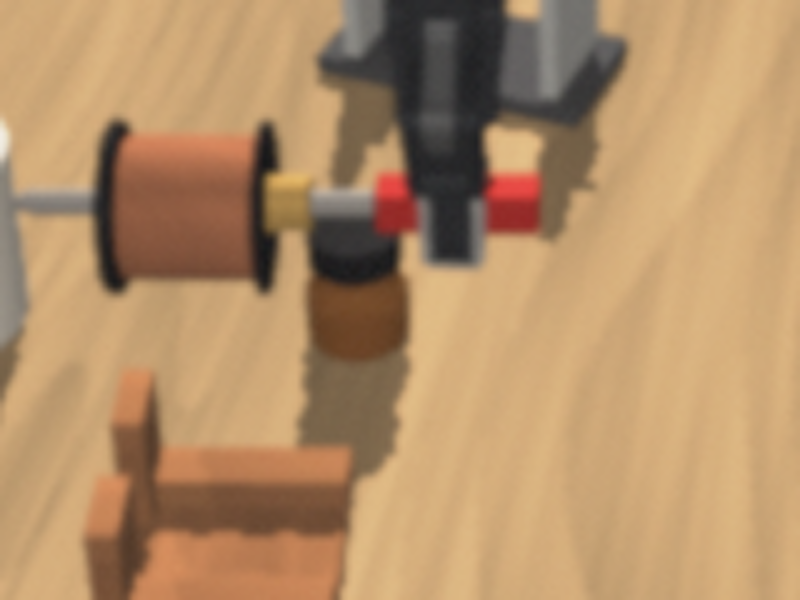

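View pics/sc9.png

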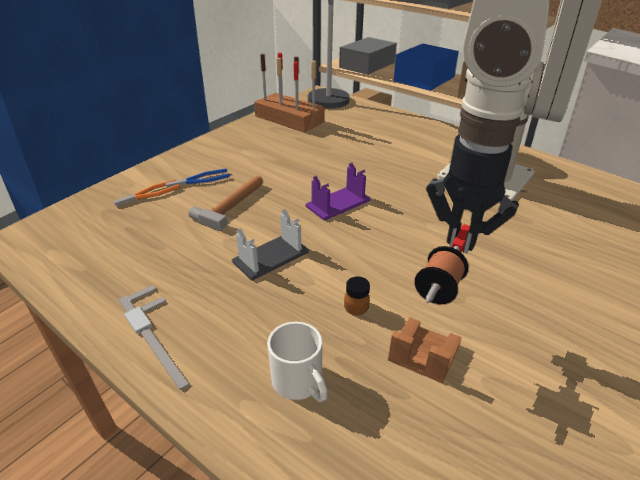

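Call:
jog_arm:
  deltas:
    - {"xyz": [-0.1, -0.05, 0], "rotation": [0, 0.01, 0], "hand": 8}
    - {"xyz": [-0.3, -0.1, 0.05], "rotation": [0, 0.02, 0], "hand": 8}
    - {"xyz": [-0.6, -0.15, 0.1], "rotation": [0, 0.04, 0], "hand": 8}
    - {"xyz": [-1.0, -0.16, 0.2], "rotation": [0, 0.06, 0], "hand": 8}
    - {"xyz": [-1.5, -0.16, 0.3], "rotation": [0, 0.09, 0], "hand": 8}
    - {"xyz": [-2.0, -0.16, 0.4], "rotation": [0, 0.12, 0], "hand": 8}
    - {"xyz": [-2.5, -0.16, 0.5], "rotation": [0, 0.15, 0], "hand": 8}
    - {"xyz": [-3.0, -0.16, 0.6], "rotation": [0, 0.18, 0], "hand": 8}

```text
clock: 27.35
tool_pos: [0.5101, -0.0222, 0.1589]
tool_rot: [0.511, 0.489, -0.489, -0.511]
contact_force: [0.5, 0.8, -2.6]
finger_gap: 0.166
```

```bash
python3 - <<'E'
from h import *
rep()
plan([.496,-.1892,.16],Rtool(-.22,-1))
E
```

```text
t 27.35 tcp [ 0.5101 -0.0222  0.1589] axes
 [[ 0.0435 -0.0002 -0.9991]
 [ 0.9991 -0.0003  0.0435]
 [-0.0003 -1.      0.0002]] 
F [ 0.5338  0.8149 -2.595 ] T [-0.0129  0.1521 -0.0293] gap 0.16550685448280233 q [-0.0433  0.3048 -0.102   1.1642 -0.0003  0.0002]
xyz units [-3.3489 -0.0218  0.1369] rotvec [-0.0002  0.1765 -0.0003]
```

Call:
jog_arm:
  deltas:
    - {"xyz": [-0.45, 0, 0.02], "rotation": [0, 0.03, 0], "hand": 8}
    - {"xyz": [-0.9, 0, 0.04], "rotation": [0, 0.06, 0], "hand": 8}
    - {"xyz": [-1.4, 0, 0.06], "rotation": [0, 0.09, 0], "hand": 8}
    - {"xyz": [-1.9, 0, 0.08], "rotation": [0, 0.12, 0], "hand": 8}
    - {"xyz": [-2.4, 0, 0.1], "rotation": [0, 0.15, 0], "hand": 8}
    - {"xyz": [-2.8, 0, 0.12], "rotation": [0, 0.176, 0], "hand": 8}
    - {"xyz": [-3.1, 0, 0.13], "rotation": [0, 0.176, 0], "hand": 8}
    - {"xyz": [-3.3, 0, 0.13], "rotation": [0, 0.176, 0], "hand": 8}

```text
clock: 28.35
tool_pos: [0.497, -0.186, 0.1588]
tool_rot: [-0.551, -0.443, 0.443, 0.551]
contact_force: [-0.7, 1.3, -2.7]
finger_gap: 0.171
```

```bash
python3 - <<'E'
from h import *
from rig import snapshot
for n in ("scene","side"):
    s=snapshot(n);np.savez(n+"10.npz",**s)
    if n=="scene": crop(s,210,130,160,160,4,"pics/c21.png")
    else: crop(s,260,150,150,120,5,"pics/c22.png")
rep()
plan([.496,-.1892,.04],Rtool(-.22,-1))
E
```

```text
t 28.45 tcp [ 0.4972 -0.1859  0.1588] axes
 [[ 0.2164  0.0001 -0.9763]
 [ 0.9763 -0.0001  0.2164]
 [-0.0001 -1.     -0.0001]] 
F [ 0.4546  0.5377 -1.6448] T [ 0.0523  0.1068 -0.035 ] gap 0.16735101143817674 q [-0.3577  0.3428 -0.0477  1.1802 -0.0001 -0.1395]
xyz units [-0.07    2.3758  0.0098] rotvec [ 0.0001  0.0018 -0.0001]
```

View pics/c21.png

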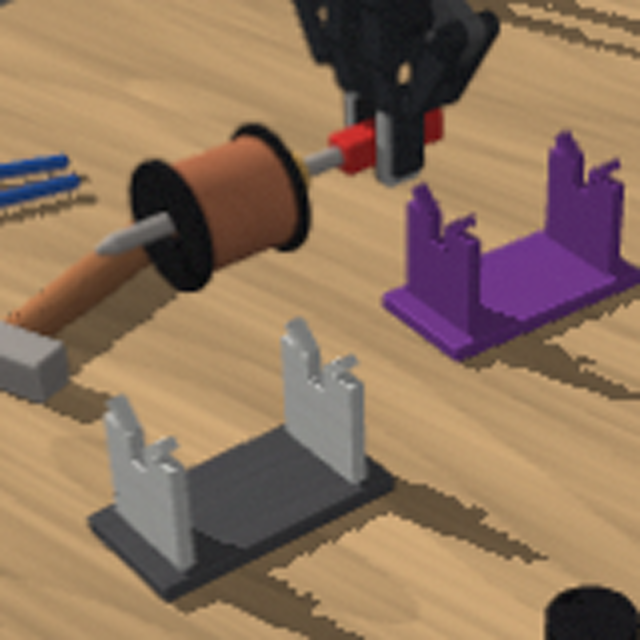

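View pics/c22.png

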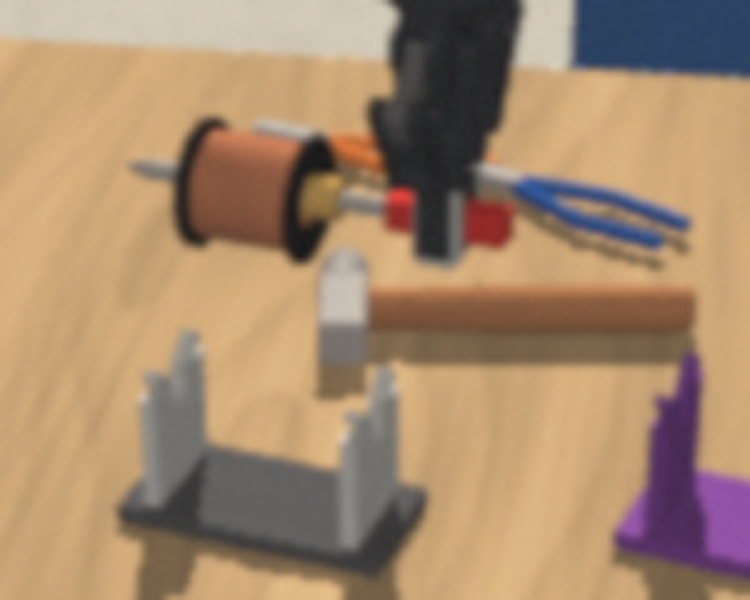

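Call:
jog_arm:
  deltas:
    - {"xyz": [-0.04, 0.1, 0.01], "rotation": [0, 0, 0], "hand": 8}
    - {"xyz": [-0.07, 0.3, 0.01], "rotation": [0, 0, 0], "hand": 8}
    - {"xyz": [-0.07, 0.6, 0.01], "rotation": [0, 0, 0], "hand": 8}
    - {"xyz": [-0.07, 0.9, 0.01], "rotation": [0, 0, 0], "hand": 8}
    - {"xyz": [-0.07, 1.15, 0.01], "rotation": [0, 0, 0], "hand": 8}
    - {"xyz": [-0.07, 1.3, 0.01], "rotation": [0, 0, 0], "hand": 8}
    - {"xyz": [-0.07, 1.4, 0.01], "rotation": [0, 0, 0], "hand": 8}
    - {"xyz": [-0.07, 1.4, 0.01], "rotation": [0, 0, 0], "hand": 8}

```text
clock: 29.45
tool_pos: [0.496, -0.1882, 0.0886]
tool_rot: [-0.551, -0.443, 0.443, 0.551]
contact_force: [0.4, -0.6, -2.3]
finger_gap: 0.164
```

```bash
python3 - <<'E'
from h import *
from rig import snapshot
for n in ("scene","side"):
    s=snapshot(n);np.savez(n+"11.npz",**s)
    if n=="scene": crop(s,210,150,140,140,5,"pics/c23.png")
    else: crop(s,260,170,150,120,5,"pics/c24.png")
rep()
plan([.496,-.1892,.04],Rtool(-.22,-1))
E
```

```text
t 29.55 tcp [ 0.4965 -0.1884  0.0892] axes
 [[ 0.2152  0.0008 -0.9766]
 [ 0.9766 -0.0003  0.2152]
 [-0.0001 -1.     -0.0009]] 
F [-0.3993  0.2215 -2.322 ] T [0.013  0.1537 0.0029] gap 0.1714807414938039 q [-0.3626  0.4046 -0.1523  1.0131 -0.     -0.1458]
xyz units [-0.0182  0.9841  0.0067] rotvec [ 0.0009  0.0031 -0.0001]
```

View pics/c23.png

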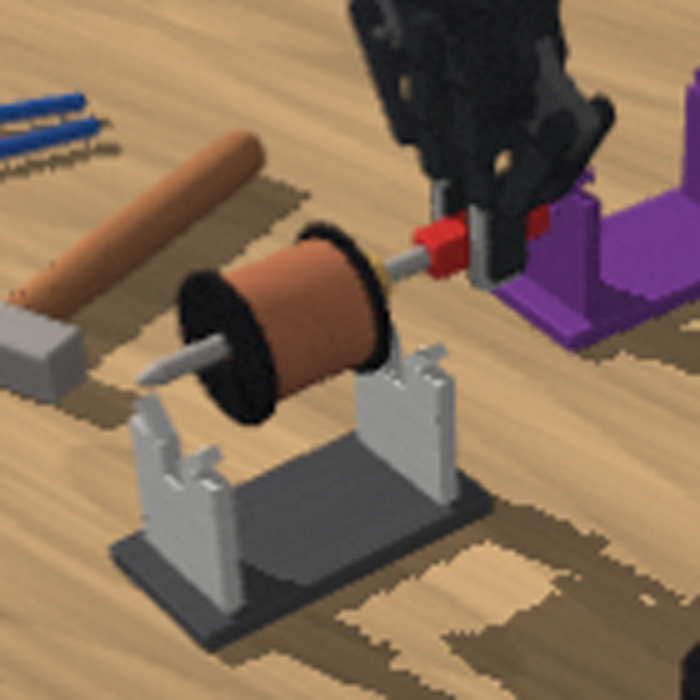

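View pics/c24.png

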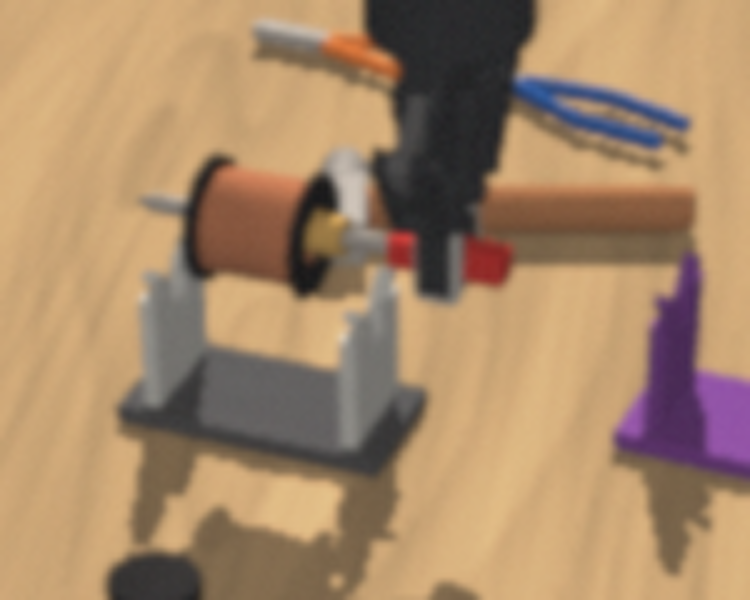

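Call:
jog_arm:
  deltas:
    - {"xyz": [-0.02, 0.1, 0], "rotation": [0, 0.003, 0], "hand": 8}
    - {"xyz": [-0.02, 0.2, 0], "rotation": [0, 0.003, 0], "hand": 8}
    - {"xyz": [-0.02, 0.3, 0], "rotation": [0, 0.003, 0], "hand": 8}
    - {"xyz": [-0.02, 0.4, 0], "rotation": [0, 0.003, 0], "hand": 8}
    - {"xyz": [-0.02, 0.5, 0], "rotation": [0, 0.003, 0], "hand": 8}
    - {"xyz": [-0.02, 0.6, 0], "rotation": [0, 0.003, 0], "hand": 8}
    - {"xyz": [-0.02, 0.68, 0], "rotation": [0, 0.003, 0], "hand": 8}
    - {"xyz": [-0.02, 0.7, 0], "rotation": [0, 0.003, 0], "hand": 8}

```text
clock: 30.55
tool_pos: [0.4957, -0.1891, 0.0534]
tool_rot: [-0.552, -0.442, 0.442, 0.552]
contact_force: [0.9, -0.1, -2.5]
finger_gap: 0.166
```

```bash
python3 - <<'E'
from h import *
from rig import snapshot
for n in ("scene","side"):
    s=snapshot(n);np.savez(n+"12.npz",**s)
    if n=="scene": crop(s,210,150,140,140,5,"pics/c25.png")
    else: crop(s,260,170,150,120,5,"pics/c26.png")
rep()
plan([.496,-.1892,.04],Rtool(-.22,-1))
E
```

```text
t 30.65 tcp [ 0.4959 -0.1892  0.0537] axes
 [[ 0.218  -0.0001 -0.976 ]
 [ 0.976   0.0001  0.218 ]
 [ 0.     -1.      0.0001]] 
F [-0.337   0.209  -2.1889] T [ 0.0642  0.1454 -0.0041] gap 0.16653092475500536 q [-0.3644  0.4446 -0.1958  0.9306  0.     -0.1447]
xyz units [-0.0004  0.2745 -0.0025] rotvec [-0.0001  0.0003  0.    ]
```

View pics/c25.png

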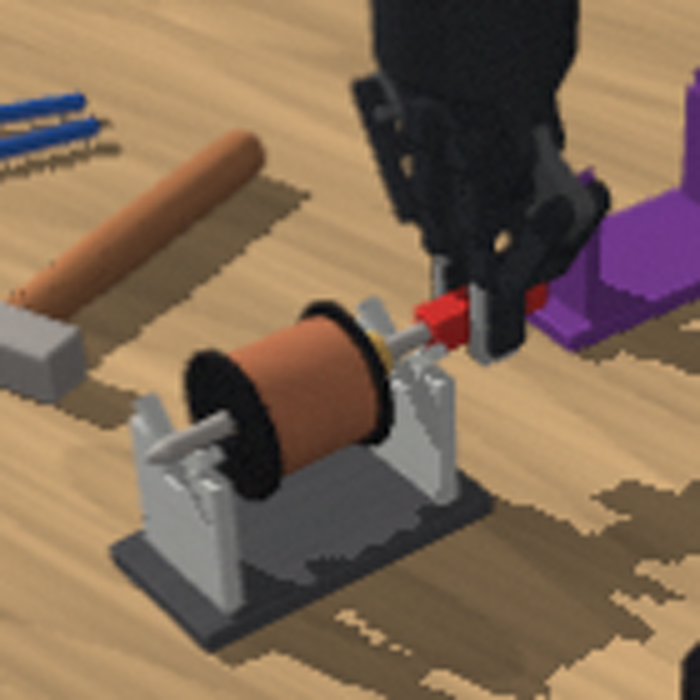

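View pics/c26.png

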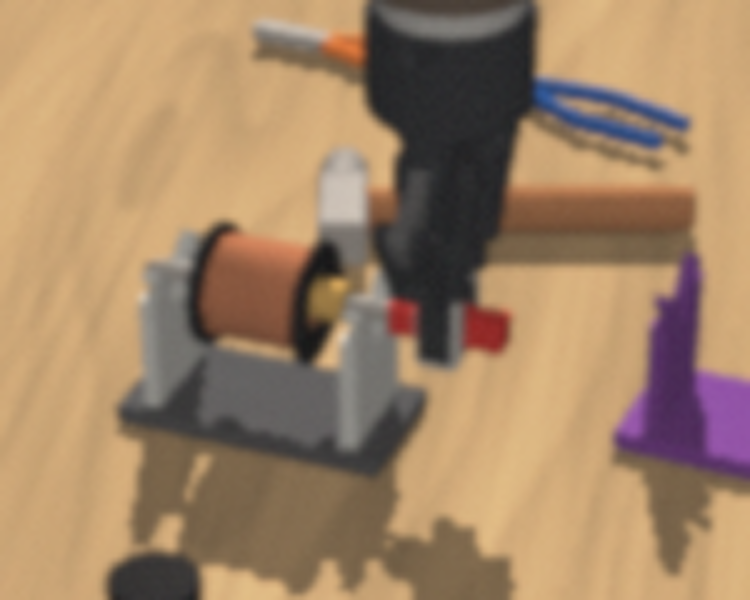

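Call:
jog_arm:
  deltas:
    - {"xyz": [0, 0.04, 0], "rotation": [0, 0, 0], "hand": 8}
    - {"xyz": [0, 0.08, 0], "rotation": [0, 0, 0], "hand": 8}
    - {"xyz": [0, 0.12, 0], "rotation": [0, 0, 0], "hand": 8}
    - {"xyz": [0, 0.16, 0], "rotation": [0, 0, 0], "hand": 8}
    - {"xyz": [0, 0.19, 0], "rotation": [0, 0, 0], "hand": 8}
    - {"xyz": [0, 0.22, 0], "rotation": [0, 0, 0], "hand": 8}
    - {"xyz": [0, 0.24, 0], "rotation": [0, 0, 0], "hand": 8}
    - {"xyz": [0, 0.24, 0], "rotation": [0, 0, 0], "hand": 8}

```text
clock: 31.65
tool_pos: [0.4959, -0.1892, 0.0418]
tool_rot: [-0.552, -0.442, 0.442, 0.552]
contact_force: [-0.4, 0.6, -1.7]
finger_gap: 0.169
```

```bash
python3 - <<'E'
from h import *
feel(2)
E
```

```text
t 31.7
axial F, F, p
 [[-0.5111 -0.3998  0.5548 -1.7332  0.4959 -0.1892  0.0418]
 [-0.3238 -0.2225  0.4894 -2.4211  0.4959 -0.1892  0.0418]]
```

Call:
jog_arm:
  deltas:
    - {"xyz": [0, 0.005, 0], "rotation": [0, 0, 0], "hand": 8}
    - {"xyz": [0, 0.01, 0], "rotation": [0, 0, 0], "hand": 8}
    - {"xyz": [0, 0.015, 0], "rotation": [0, 0, 0], "hand": 8}
    - {"xyz": [0, 0.02, 0], "rotation": [0, 0, 0], "hand": 8}
    - {"xyz": [0, 0.025, 0], "rotation": [0, 0, 0], "hand": 8}
    - {"xyz": [0, 0.03, 0], "rotation": [0, 0, 0], "hand": 8}
    - {"xyz": [0, 0.03, 0], "rotation": [0, 0, 0], "hand": 8}
    - {"xyz": [0, 0.03, 0], "rotation": [0, 0, 0], "hand": 8}

```text
clock: 32.75
tool_pos: [0.4961, -0.1893, 0.0406]
tool_rot: [0.552, 0.442, -0.442, -0.552]
contact_force: [-0.9, 1.0, 1.7]
finger_gap: 0.166
```

```bash
python3 - <<'E'
from h import *
feel(2)
E
```

```text
t 32.8
axial F, F, p
 [[-1.1137 -0.9275  0.9597  1.7129  0.4961 -0.1893  0.0406]
 [-0.6839 -0.7308 -0.1295  2.5331  0.496  -0.1892  0.0406]]
```

Call:
jog_arm:
  deltas:
    - {"xyz": [0, 0, 0], "rotation": [0, 0, 0], "hand": 17}
    - {"xyz": [0, 0, 0], "rotation": [0, 0, 0], "hand": 19}
    - {"xyz": [0, 0, 0], "rotation": [0, 0, 0], "hand": 22}
    - {"xyz": [0, 0, 0], "rotation": [0, 0, 0], "hand": 26}
    - {"xyz": [0, 0, 0], "rotation": [0, 0, 0], "hand": 32}
    - {"xyz": [0, 0, 0], "rotation": [0, 0, 0], "hand": 40}
    - {"xyz": [0, 0, 0], "rotation": [0, 0, 0], "hand": 40}
    - {"xyz": [0, 0, 0], "rotation": [0, 0, 0], "hand": 40}

```text
clock: 33.85
tool_pos: [0.4959, -0.1891, 0.0403]
tool_rot: [-0.552, -0.442, 0.442, 0.552]
contact_force: [1.0, 0.4, 0.5]
finger_gap: 0.469
```

```bash
python3 - <<'E'
from h import *
from rig import snapshot
for n in ("scene","side","wrist"):
    s=snapshot(n);np.savez(n+"13.npz",**s)
    if n=="scene": crop(s,210,150,140,140,5,"pics/c27.png")
    elif n=="side": crop(s,260,170,150,120,5,"pics/c28.png")
    else: cv2.imwrite("pics/w13.png",s["frame"])
rep()
E
```

```text
t 34.0 tcp [ 0.4959 -0.1892  0.0403] axes
 [[ 0.2181 -0.     -0.9759]
 [ 0.9759 -0.      0.2181]
 [-0.     -1.      0.    ]] 
F [-0.2274  0.4435 -0.3419] T [-0.0064 -0.0336  0.0381] gap 0.4670865469583273 q [-0.3644  0.4609 -0.2108  0.8991 -0.     -0.1446]
```

View pics/c27.png

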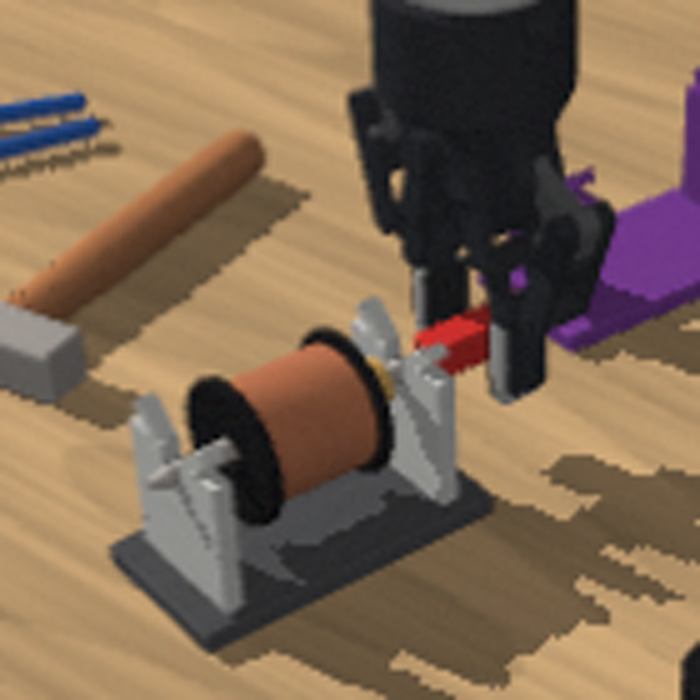

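View pics/w13.png

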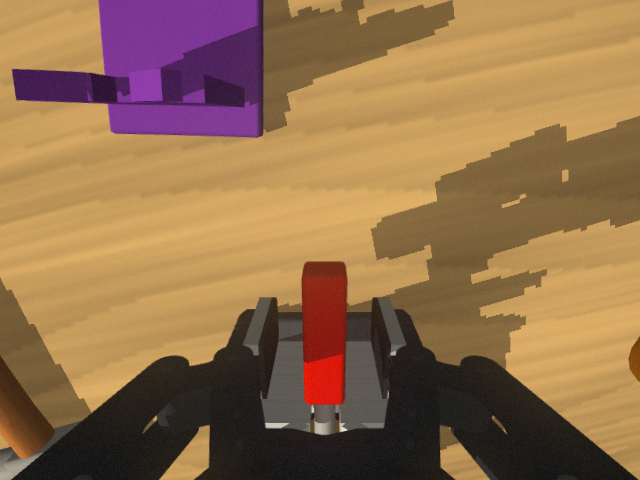

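Call:
jog_arm:
  deltas:
    - {"xyz": [0, -0.2, 0], "rotation": [0, 0, 0], "hand": 40}
    - {"xyz": [0, -0.5, 0], "rotation": [0, 0, 0], "hand": 40}
    - {"xyz": [0, -0.9, 0], "rotation": [0, 0, 0], "hand": 40}
    - {"xyz": [0, -1.4, 0], "rotation": [0, 0, 0], "hand": 40}
    - {"xyz": [0, -2.0, 0], "rotation": [0, 0, 0], "hand": 40}
    - {"xyz": [0, -2.6, 0], "rotation": [0, 0, 0], "hand": 40}
    - {"xyz": [0, -3.1, 0], "rotation": [0, 0, 0], "hand": 40}
    - {"xyz": [0, -3.2, 0], "rotation": [0, 0, 0], "hand": 40}

```text
clock: 35.0
tool_pos: [0.4973, -0.1897, 0.2034]
tool_rot: [0.554, 0.443, -0.441, -0.55]
contact_force: [0.9, -0.0, -0.0]
finger_gap: 0.469
```

```bash
python3 - <<'E'
from h import *
from rig import snapshot
for n in ("scene","side","wrist"):
    s=snapshot(n);np.savez(n+"14.npz",**s)
    if n=="scene": cv2.imwrite("pics/s14.png",s["frame"])
    elif n=="side": crop(s,260,170,150,120,5,"pics/c29.png")
    else:
        cv2.imwrite("pics/w14.png",s["frame"]); mr(s,red(s["frame"]),.066,"handle")
rep()
E
```

```text
handle [ 314  188   21   69 1341] [324.0261 222.4922] 
 [[ 0.467  -0.1907  0.066 ]
 [ 0.4702 -0.1762  0.066 ]
 [ 0.5234 -0.1876  0.066 ]
 [ 0.5199 -0.203   0.066 ]] mean [ 0.4951 -0.1894  0.066 ] c [[ 0.4947 -0.1893  0.066 ]]
t 35.15 tcp [ 0.4957 -0.1891  0.2001] axes
 [[ 0.218  -0.0002 -0.9759]
 [ 0.9759  0.0001  0.218 ]
 [ 0.     -1.      0.0002]] 
F [-0.3336 -0.355  -0.0991] T [-0.0303  0.0801 -0.0822] gap 0.4693286357696007 q [-0.3645  0.316   0.0253  1.2802  0.     -0.1446]
```

View pics/s14.png

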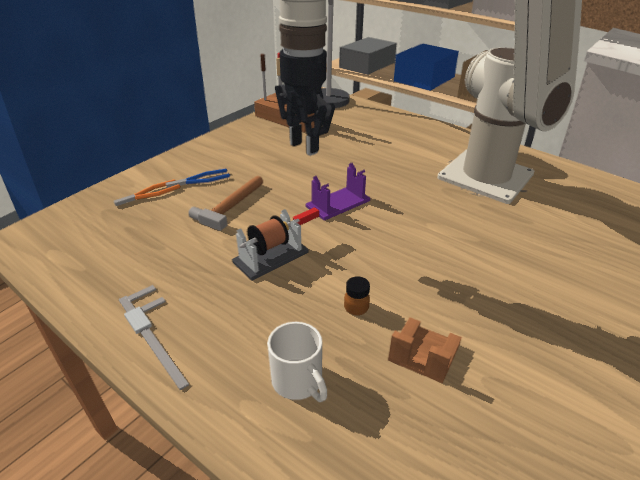

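View pics/w14.png

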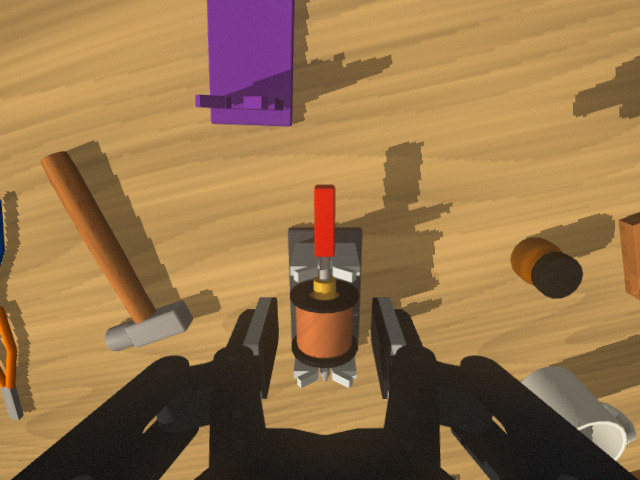

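View pics/c29.png

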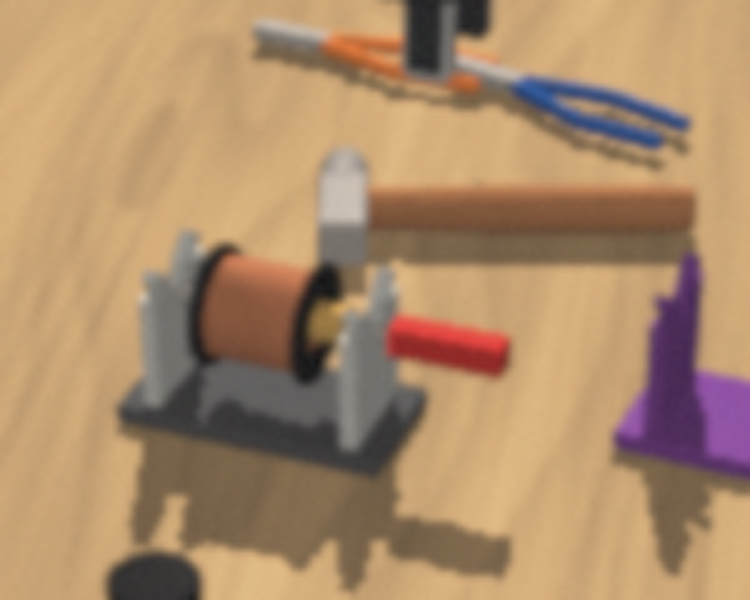

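Call:
jog_arm:
  deltas:
    - {"xyz": [0, 0, 0], "rotation": [0, 0, 0], "hand": 40}
    - {"xyz": [0, 0, 0], "rotation": [0, 0, 0], "hand": 40}
    - {"xyz": [0, 0, 0], "rotation": [0, 0, 0], "hand": 40}
    - {"xyz": [0, 0, 0], "rotation": [0, 0, 0], "hand": 40}
    - {"xyz": [0, 0, 0], "rotation": [0, 0, 0], "hand": 40}
    - {"xyz": [0, 0, 0], "rotation": [0, 0, 0], "hand": 40}
    - {"xyz": [0, 0, 0], "rotation": [0, 0, 0], "hand": 40}
    - {"xyz": [0, 0, 0], "rotation": [0, 0, 0], "hand": 40}

```text
clock: 36.15
tool_pos: [0.4959, -0.1892, 0.2003]
tool_rot: [0.552, 0.442, -0.442, -0.552]
contact_force: [-0.9, 0.4, -0.4]
finger_gap: 0.47
```

```bash
python3 - <<'E'
from h import *
from rig import snapshot,ctrl
a=load("scene14.npz")["frame"]; s=snapshot("scene")["frame"]
d=np.abs(a.astype(int)-s).max(2)[200:290,220:330]; print("changed px near spool",(d>40).sum(), d.mean())
f0=load("scene0.npz")["frame"]
for n,(x,y,w,h) in {"mug":(260,315,70,90),"jar":(340,270,35,50),"hammer":(180,170,90,65)}.items():
    e=np.abs(f0.astype(int)-s).max(2)[y:y+h,x:x+w]; print(n,(e>40).sum())
ctrl.sign_off()
E
```

```text
changed px near spool 0 1.5182828282828282
mug 0
jar 0
hammer 200
the job is handed in; nothing more can be done
```

```bash
python3 - <<'E'
from h import *
a=load("scene0.npz")["frame"].astype(int); s=load("scene14.npz")["frame"]
e=np.abs(a-s).max(2)[170:235,180:270]>40; p=np.argwhere(e)[:,::-1]+[180,170]; print(e.sum(),p.min(0),p.max(0))
E
```

```text
202 [247 225] [269 234]
```

The job is handed in at about 36 s of the 72 s allowed. The spindle, with the spool on it, lies released in both slots of the aluminium dispenser, the same way round as before.

- **Pressing:** I threaded the spindle through the spool and pressed until the shoulder bore on the washer, about 10 mm inside the mouth. The highest wrist reading was about 9 N along the axis, and it stayed above 6 N for well over a second. I read forces only between moves, so brief peaks were not seen directly.
- **Carrying:** The first 2.5 mm I backed off still left about 5 N pushing the spool against the back stop. I backed off a further 2.5 mm while lifting, and the spool then came free. The gripper stayed on the handle the whole time.
- **Setting down:** The dispenser took about 4 N as the spindle seated. After release, the wrist camera put the handle within about 1 mm of its starting place.
- **Last checks:** Nothing moved near the spool between two pictures about 1 s apart. The mug and jar showed no change from the first picture. The hammer check flagged about 200 changed pixels. All of them lie at columns 247–269, rows 225–234, where the spool now sits in the dispenser, so the hammer itself had not moved.
- **Early disagreement:** The first scene and side camera estimates differed from the wrist camera by 4–9 mm in y. I used two wrist views taken half a turn apart, and the grasp confirmed them.

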